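Ready the cat's cooled feeder for the night

ROBOT

A 7-joint arm with a two-finger parallel gripper is mounted at the origin on the work surface. World frame = base frame: x ahead of the robot, y to its left, z up, the work surface at z = 0. Lengths are in m, angles in rad, forces in N, time in s.
With the tool pointing down it reaches from about 0.4 to 0.85 m from the base axis. Payload 10.4 kg.
Tool frame: the origin (TCP) lies between the finger pads; the fingertips stand manip.finger_overhang ahead of it and the grasp point (between the pads) lies 11 mm behind it (manip.finger_overhang is the distance from the TCP to the fingertips, in m); x points along the fingers, z is the direction in which the jaws open and shut, and the axes are right-handed (so a half turn about x gives the same grasp; the last joint's range is limited). The gripper opens to 85 mm and grips with 20 to 120 N. Pads are 22 mm wide; open, the fingers measure 114 mm over their backs; the gripper's body (76 mm by 85 mm) begins 54 mm behind the grasp point. The pads swing forward as they close: fully open they stand 13 mm farther back than shut.
Start: joints at [-1.137, 0.332, -0.065, 1.46, 0.022, 1.35, -0.088], TCP at [0.276, 0.561, 0.239] pointing down, gripper open.
Joint ranges: [-2.6, 2.6], [-0.5, 2.12], [-1.47, 1.34], [0.16, 2.42], [-1.27, 4.41], [0.06, 2.06], [-2.6, 2.6]. Speed limits (rad/s): [2.22, 2.22, 2.79, 2.79, 3.14, 3.14, 3.14].

INTERFACE

Orientations are given as a unit quaternion [x, y, z, w].
In Python, from workcell import get_obs, camera, workorder, manip gives the robot as it stands. The module is installed in compiled form; this text tells all that it offers.
- The arm moves only by the tool play_rows, never from a script. Its argument "increments" is text: rows parted by semicolons, each of 4 numbers parted by spaces: the shift along the tool's x, y, z in m, then the turn about the tool's x in rad. A call has 1 to 20 rows; each row shifts and turns the pose as measured when the row begins, along the tool's axes as they then stand; what a row does not reach is not made up. A row lasts 1/10 s, in which the tool goes at most 50 mm and 8.59 degrees, less where a joint would pass 70% of its speed; a pose out of reach is approached as far as the arm can. A call is refused whole if a number of a shift passes 0.05 or a number of a turn 0.15, either way. A call with a gripper value outside its range is refused whole. "hand" is the gripper command: -1 is fully open, 1 is shut, values between are in proportion, set as the call begins (left out, the last holds). The fingers move at their own pace and stop on an object; "squeeze" is the grip in N (left out, the last holds). Time passes only in rows, so rows that do not move let the fingers close. It gives the time, the measured TCP pose, the force and the opening at its end, in the units of the state.
- get_obs(): the state, without advancing time (a new reading comes with each control period).
- camera(name): name is "side" or "top"; returns a dict with "img" (400x640x3 uint8, blue, green, red), "fov_y" (degrees; the focal length in pixels is half the picture's height over the tangent of half this angle, whatever the lens; pixels are square), "cx", "cy" (the principal point, pixels), "R" (3x3) and "t" (3): a world point X has camera coordinates R X + t. Camera axes: x right, y down, z forward; pixel columns grow to the right and rows downward; lengths in m; the calibration is good to about 2 mm. A picture is of the moment at which its call begins. There is no depth.
- workorder.hand_in(): hands the job in, once; it reports no verdict.
The state is a dict: "clock": time; "joint_pos": joint angles; "joint_velocities": joint speeds; "tau": joint torques, N m; "position": TCP position; "ee_rot": TCP orientation; "ft_force": force on the tool from outside, world axes, zero at the start; "torque": the same for the moment, N m; "grip_width": opening from 0.0 (shut) to 1.0 (fully open).
Only numpy, scipy, OpenCV 4.12 (cv2) and the standard library are available. Lean on these libraries where they do the work, as an engineer would, in place of code of your own. Each camera call takes 0.05 s, during which the arm holds its last target.

TASK

Get the cat's feeder ready for the night: draw last night's white freezer packs out of the cold slots under the bowls and lay them on the grey draining mat, push every fresh blue pack into a slot of its own, right home against the stop, and close the lid. Only then, because the timer starts running as soon as it is set, set the timer dial to twelve hours, the sixth click clockwise from its anticlockwise stop. Leave the sewing things and the rest of the table as they are.

Things in the scene. Friction and masses are not known exactly. Their poses are not given: they have to be found in the camera images.
- feeder: White pet feeder, fixed. Origin on the table under the centre of its three bowls; its -x is the front (towards the robot), +y its left end seen from the robot. Bowl housing x -100 to 100, y -130 to 130, 70 mm high; the timer console, as high, joins it at y -130 to -210. A grey sill 45 mm deep (x -145 to -100), 14 mm high, lies before the housing, level with the slot floors.
- slot1 (a point): Mouth of the left cold slot (feeder y +84 mm): middle of its floor, in the housing's front face (feeder x -100), 14 mm above the table. All three slots are 63 mm wide, 20 mm high, 90 mm deep to a solid stop, level, running straight back along the feeder's +x, with rounded side noses.
- slot2 (a point): Mouth of the middle cold slot (feeder y 0), as slot1.
- slot3 (a point): Mouth of the right cold slot (feeder y -84 mm), as slot1.
- lid (a joint): Angle of the feeder's one clear, grey-edged lid over the bowls (rad): 0 shut, about 1 at the start, 1.4 fully open. The hinge runs along the back of the housing; friction holds the lid where it is left. Pushing it down takes about 2 N at its front edge.
- lid_hinge (a point): Middle of the lid's hinge line (feeder x +92, y 0, 74 mm above the table); the hinge axis is the feeder's y.
- lid_edge (a point): Middle of the lid's front edge, on its outer face, 184 mm from the hinge. The lid is a plate 6 mm thick, 256 mm wide, with a ridge 12 mm thick and 8 mm wide along this edge; shut, its outer face is 80 mm (ridge 86 mm) above the table.
- dial (a joint): Angle of the grey timer dial (rad): 0 at its anticlockwise stop, growing clockwise seen from above, to 3.35. Nine resting places 0.4189 rad (24 degrees) apart: the stop and eight clicks, two hours a click; the sixth click is 2.513. A spring pawl draws it to the nearest place when let go; a click takes about 0.1 N m. Starts at one of the first three places; may be turned back.
- dial_grip (a point): On the dial's upright axis (feeder x -20, y -170.5), 96 mm above the table. Grip bar 52 mm long, 14 mm wide, from 79 mm (on a skirt 56 mm across) to 107 mm above the table; an orange line marks its pointer end, which at joint value q points 1.676 - q rad anticlockwise (from above) of the feeder's +x. White ticks mark the places; long: stop, 3rd, 6th click.
- pack1: Fresh blue freezer pack 1 (may be absent), 120 mm long (its x), 58 mm wide (its y), 14 mm thick, 140 g, flat on the table. Origin: centre of its underside. Grip it across its width; either end may go in first. Home in a slot, 30 mm of it still shows and its origin is 30 mm behind the slot mouth.
- pack2: Fresh blue freezer pack 2 (may be absent), 120 mm long (its x), 58 mm wide (its y), 14 mm thick, 140 g, flat on the table. Origin: centre of its underside. Grip it across its width; either end may go in first. Home in a slot, 30 mm of it still shows and its origin is 30 mm behind the slot mouth.
- pack3: Fresh blue freezer pack 3 (may be absent), 120 mm long (its x), 58 mm wide (its y), 14 mm thick, 140 g, flat on the table. Origin: centre of its underside. Grip it across its width; either end may go in first. Home in a slot, 30 mm of it still shows and its origin is 30 mm behind the slot mouth.
- old1: White thawed freezer pack 1 (may be absent), the same in size and mass as the blue ones; starts home in slot1, 30 mm of it showing, free to slide out. Origin: centre of its underside; its x is its length.
- old2: White thawed freezer pack 2 (may be absent), the same in size and mass as the blue ones; starts home in slot2, 30 mm of it showing, free to slide out. Origin: centre of its underside; its x is its length.
- old3: White thawed freezer pack 3 (may be absent), the same in size and mass as the blue ones; starts home in slot3, 30 mm of it showing, free to slide out. Origin: centre of its underside; its x is its length.
- drain_mat: Dark grey ribbed draining mat, fixed, 150 mm (its x) by 170 mm (its y), 3 mm thick. Origin: under its centre, on the table. Room for two packs side by side, their length along its x.
- cutter: Yellow rotary cutter lying on the mat, 175 mm long; leave alone. Origin under its handle.
- cat_tin: Closed cat food tin, 76 mm across, 40 mm high; leave alone. Origin: centre of its underside.
- mug: Blue mug, 80 mm across, 90 mm high; leave alone. Origin: centre of its underside.
- thread: Crimson cone of thread, 60 mm across, 95 mm high; leave alone. Origin: centre of its underside.
- buttons: Closed jar of buttons, 66 mm across, 85 mm high; leave alone. Origin: centre of its underside.
Mind the look-alikes: they are no part of the job. Leave any black or pink look-alike of the old1 alone. Leave any pink look-alike of the pack3 alone.

How it is judged:
By the outcome, as a careful person would: the job done as asked, in the order asked, and still so for the second after the job is handed in, with the robot touching nothing.
Of pack1, pack2, pack3 only 2 to 3 are there at a start; the rules pass over those that are not, and their reading is None.
Of old1, old2, old3 only 1 to 2 are there at a start; the rules pass over those that are not, and their reading is None.
At some moment in a run one of pack1, pack2, pack3 may be knocked a few centimetres aside while the robot is not near it.
Once in a run the grip may slacken for a moment while it holds something.
It also fails if it takes over 210 s, if anything falls off the work surface, if the arm or the gripper's body presses on something with over 40 N, if the wrist force passes 120 N, or if a joint passes its speed limit or range.

## Working session

There is one attempt and no reset: what is moved stays moved. The work goes in short steps, Python scripts to look and compute and a tool call to move; the robot and the scene stay as the last step left them, time stands still between calls to the robot, and variables do not carry over. Pictures are saved under pics/ and viewed, and the job is handed in when it is done.

Besides the shell and the picture viewer there is one more tool, called in YAML: its name, and indented under it one key for each argument. play_rows: Moves the arm, as the interface text tells. Its arguments: {"type":"object","properties":{"increments":{"type":"string"},"hand":{"type":"number"},"squeeze":{"type":"number"}},"required":["increments"]}

```bash
ls; mkdir -p pics; python3 - <<'E'
from workcell import get_obs, camera, manip
import cv2
o=get_obs()
for k,v in o.items(): print(k,v)
print(manip.finger_overhang, [a for a in dir(manip) if a[0]!='_'])
for n in("side","top"):
    c=camera(n); cv2.imwrite(f"pics/{n}0.png",c["img"]); print(n,c["fov_y"],c["cx"],c["cy"],c["R"],c["t"])
E
```

```text
pics
clock 0.0
joint_pos [-1.13660327  0.3328876  -0.06468948  1.4609333   0.02159303  1.34988995
 -0.0884819 ]
joint_velocities [-2.27138883e-04 -6.32304555e-05  1.28058864e-03  1.37986947e-04
 -2.89608360e-03  9.99647482e-05 -8.16756534e-04]
tau [ 9.11449911e-05 -6.25445151e+01  4.91073809e-02 -3.91615355e+01
  1.62816566e-02  9.87592153e-03 -1.88060409e-05]
position [0.27551984 0.56059474 0.2385099 ]
ee_rot [-0.37409975  0.6006332   0.37353124  0.59980292]
ft_force [0.7332362  0.44512233 0.18834548]
torque [-0.06117562 -0.03460775 -0.05490354]
grip_width 1.000049456829413
0.008 ['MotionError', 'finger_overhang']
side 56.15063729196525 318.6982775648773 202.35854965320877 [[ 0.99369369 -0.11211959  0.0014309 ]
 [-0.07721999 -0.6935268  -0.71628043]
 [ 0.08130144  0.71165285 -0.69781108]] [-0.49017506  0.08876177  1.42753903]
top 44.493069360024705 324.3306274025159 216.4957524202089 [[-6.53593800e-04 -9.99982752e-01 -5.83683604e-03]
 [-9.75012244e-01  1.93390589e-03 -2.22142711e-01]
 [ 2.22150167e-01  5.54579551e-03 -9.74996691e-01]] [-0.00347812  0.50380388  1.39049602]
```

View pics/side0.png

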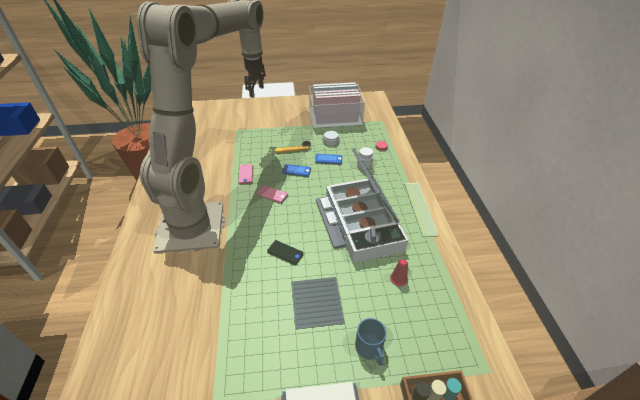

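View pics/top0.png

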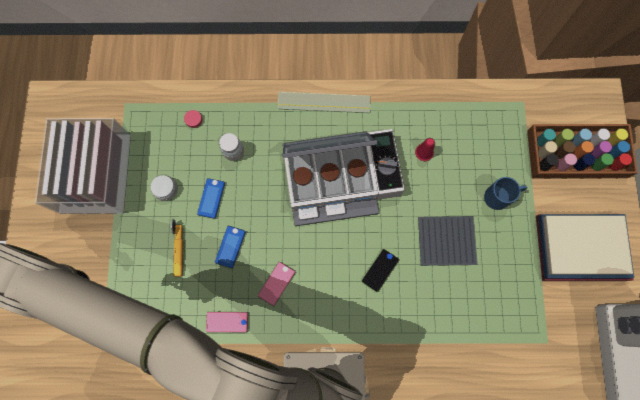

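```bash
cat > h.py <<'E'
import numpy as np, cv2
from workcell import get_obs, camera
def K(c):
    f=200/np.tan(np.radians(c["fov_y"])/2); return f,c["cx"],c["cy"]
def ray(c,p):
    f,cx,cy=K(c); R=np.array(c["R"]);t=np.array(c["t"])
    d=R.T@np.array([(p[0]-cx)/f,(p[1]-cy)/f,1.]); return -R.T@t, d/np.linalg.norm(d)
def plane(c,p,z):
    o,d=ray(c,p); return o+d*(z-o[2])/d[2]
def tri(c1,p1,c2,p2):
    o1,d1=ray(c1,p1);o2,d2=ray(c2,p2)
    A=np.stack([d1,-d2],1); s=np.linalg.lstsq(A,o2-o1,rcond=None)[0]
    a=o1+s[0]*d1;b=o2+s[1]*d2
    return (a+b)/2, np.linalg.norm(a-b)
def proj(c,X):
    f,cx,cy=K(c); q=np.array(c["R"])@np.array(X)+np.array(c["t"]); return np.array([f*q[0]/q[2]+cx,f*q[1]/q[2]+cy])
def crop(img,x0,y0,w,h,s,fn):
    cv2.imwrite(fn,cv2.resize(img[y0:y0+h,x0:x0+w],None,fx=s,fy=s,interpolation=cv2.INTER_CUBIC))
def blobs(c,lo,hi,amin=60):
    hsv=cv2.cvtColor(c["img"],cv2.COLOR_BGR2HSV); m=cv2.inRange(hsv,np.array(lo),np.array(hi))
    m=cv2.morphologyEx(m,cv2.MORPH_CLOSE,np.ones((3,3),np.uint8))
    cs,_=cv2.findContours(m,cv2.RETR_EXTERNAL,cv2.CHAIN_APPROX_NONE)
    return [k for k in cs if cv2.contourArea(k)>amin]
def rectz(c,k,z):
    """min-area rectangle of a contour cast on plane z: centre,size,angle of long axis"""
    P=np.array([plane(c,q,z)[:2] for q in k[:,0,:]],np.float32)
    (cx,cy),(w,h),a=cv2.minAreaRect(P)
    if w<h: w,h,a=h,w,a+90
    return (cx,cy),(w,h),(a+90)%180-90
def tool():
    from scipy.spatial.transform import Rotation as Ro
    o=get_obs(); M=Ro.from_quat(o["ee_rot"]).as_matrix(); return o,M
E
python3 - <<'E'
from h import *
t=camera("top");s=camera("side")
crop(t["img"],270,120,150,110,5,"pics/tf0.png")
crop(s["img"],300,150,130,120,5,"pics/sf0.png")
o,M=tool(); print(np.round(M,3))
for n,c,in(("top",t),("side",s)):
  for k in blobs(c,(100,120,60),(125,255,255),40):
    x,y,w,h=cv2.boundingRect(k); print(n,(x,y,w,h),cv2.contourArea(k),rectz(c,k,0.014))
E
```

```text
[[-0.    -0.898  0.441]
 [-0.001  0.441  0.898]
 [-1.    -0.    -0.001]]
top (215, 226, 30, 42) 646.5 ((0.42164409160614014, 0.2813936769962311), (0.11769779026508331, 0.05707881599664688), -17.150245666503906)
top (198, 179, 26, 39) 606.0 ((0.5733411908149719, 0.3462095558643341), (0.11756645143032074, 0.05762593075633049), -12.055885314941406)
top (584, 154, 11, 10) 71.5 ((0.6977025270462036, -0.8303362131118774), (0.0315045528113842, 0.029633216559886932), 89.8460922241211)
top (610, 141, 20, 16) 159.0 ((0.7291051149368286, -0.9297131299972534), (0.06650527566671371, 0.034167684614658356), -54.269710540771484)
side (286, 164, 25, 12) 148.5 ((0.4267871081829071, 0.2748975455760956), (0.1111588180065155, 0.05721176043152809), -17.526123046875)
side (316, 154, 26, 9) 170.5 ((0.5760818719863892, 0.3407194912433624), (0.11727529019117355, 0.0570676252245903), -12.914520263671875)
side (0, 103, 40, 33) 1027.0 ((-0.9813920855522156, 0.8705480098724365), (0.3987109661102295, 0.17217159271240234), -65.12546920776367)
```

```bash
python3 -c "
from h import *
t=camera('top')
crop(t['img'],150,160,160,120,5,'pics/tb0.png')"
```

```text
(no output)
```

View pics/tf0.png

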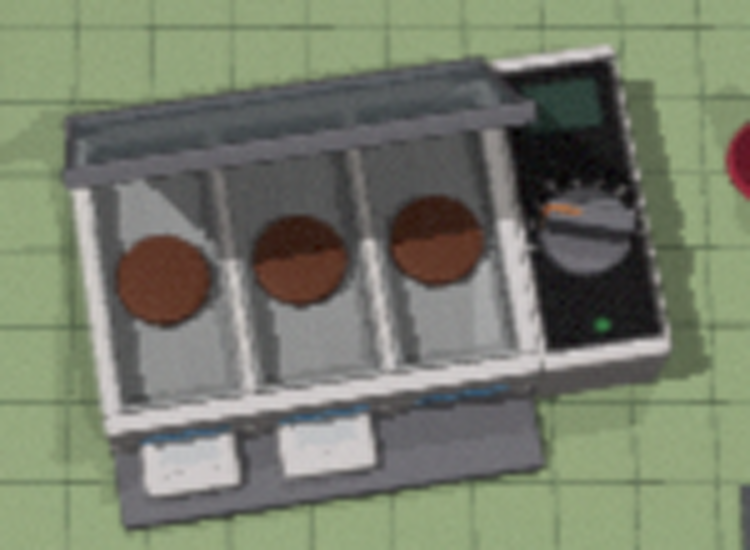

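View pics/sf0.png

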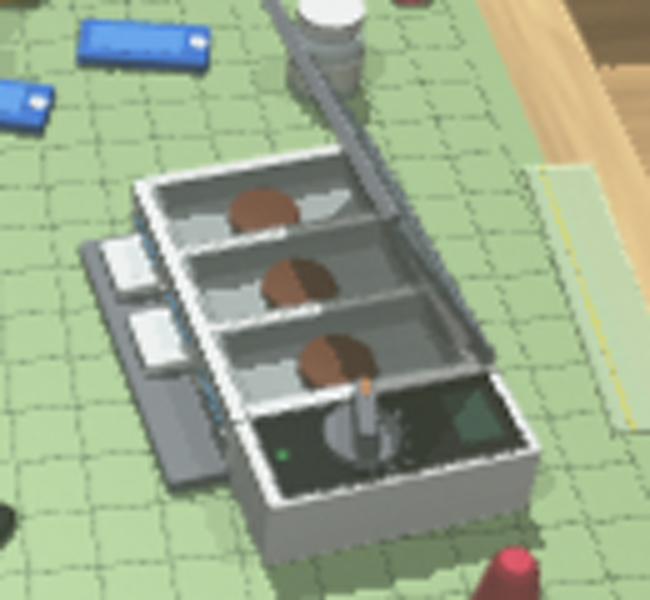

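View pics/tb0.png

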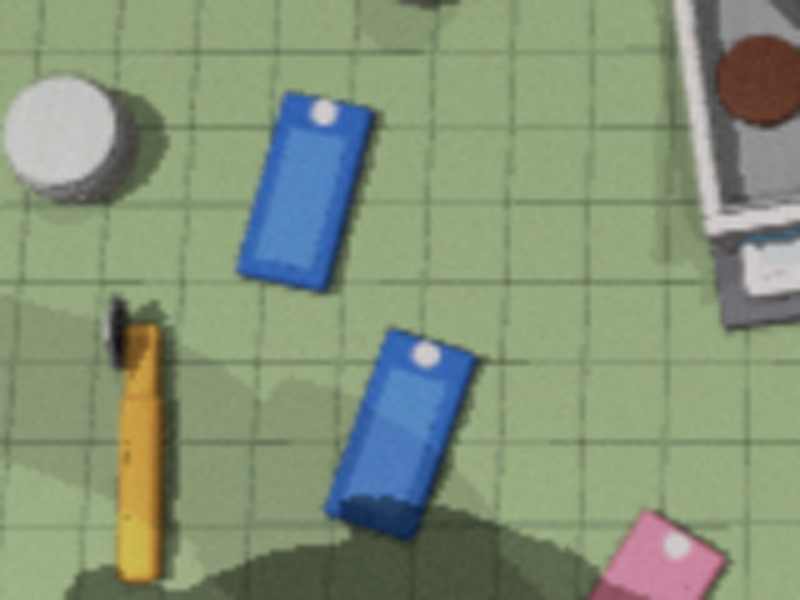

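```bash
python3 - <<'E'
from h import *
t=camera("top");s=camera("side")
T=lambda U,V:((U+.5)/5-.5+270,(V+.5)/5-.5+120)
S=lambda U,V:((U+.5)/5-.5+300,(V+.5)/5-.5+150)
pts={"FL top":(T(105,420),S(135,187)),"FR cons":(T(668,340),S(272,505)),"BR cons":(T(612,48),S(538,447)),"sill FL":(T(125,520),S(85,243)),"sill FR":(T(541,465),S(172,487)),
"dialbar far":(T(563,210),S(365,383)),"lid FL":(T(68,183),S(268,2)),"lid FR":(T(533,117),S(490,360))}
for n,(a,b) in pts.items():
    X,e=tri(t,a,s,b); print(n,np.round(X,4),"gap",round(e,4))
FL=plane(t,T(105,420),.07);FR=plane(t,T(668,340),.07);BR=plane(t,T(612,48),.07)
print(FL,FR,BR,np.linalg.norm(FL-FR),np.linalg.norm(FR-BR))
d=FL-FR;print("y axis yaw",np.degrees(np.arctan2(-d[0],d[1])))
d=BR-FR;print("x axis yaw",np.degrees(np.arctan2(d[1],d[0])))
a=plane(t,T(125,520),.014);b=plane(t,T(541,465),.014);d=a-b;print(np.linalg.norm(d),np.degrees(np.arctan2(-d[0],d[1])))
# mat
crop(t["img"],400,200,100,80,6,"pics/mat0.png")
hsv=cv2.cvtColor(t["img"],cv2.COLOR_BGR2HSV);print(hsv[240,447],hsv[230,400])
g=np.zeros_like(hsv[...,0]);g[200:280,405:490]=((hsv[200:280,405:490,1]<70)).astype(np.uint8)*255
cs,_=cv2.findContours(cv2.morphologyEx(g,cv2.MORPH_CLOSE,np.ones((5,5),np.uint8)),cv2.RETR_EXTERNAL,cv2.CHAIN_APPROX_NONE)
for k in cs:
    if cv2.contourArea(k)>500: print("mat",cv2.boundingRect(k),rectz(t,k,.003))
g=np.zeros_like(hsv[...,0]);hs=cv2.cvtColor(s["img"],cv2.COLOR_BGR2HSV);g[270:335,285:348]=((hs[270:335,285:348,1]<70)).astype(np.uint8)*255
cs,_=cv2.findContours(cv2.morphologyEx(g,cv2.MORPH_CLOSE,np.ones((5,5),np.uint8)),cv2.RETR_EXTERNAL,cv2.CHAIN_APPROX_NONE)
for k in cs:
    if cv2.contourArea(k)>500: print("mat side",cv2.boundingRect(k),rectz(s,k,.003))
E
```

```text
FL top [0.539  0.0957 0.0603] gap 0.0068
FR cons [ 0.5873 -0.239   0.0668] gap 0.0038
BR cons [ 0.7755 -0.2113  0.0681] gap 0.0018
sill FL [0.4935 0.0869 0.0097] gap 0.0021
sill FR [ 0.5286 -0.168   0.0052] gap 0.0022
dialbar far [ 0.658  -0.1739  0.107 ] gap 0.0023
lid FL [0.6329 0.1052 0.2254] gap 0.0027
lid FR [ 0.7358 -0.1594  0.0979] gap 0.0327
[0.53998231 0.09529019 0.07      ] [ 0.58827929 -0.23842546  0.07      ] [ 0.77372867 -0.21101792  0.07      ] 0.3371924214973651 0.18746371288964606
y axis yaw 8.234952160274082
x axis yaw 8.40687957037449
0.25589099768559087 7.600750715267725
[107  23  76] [ 43  66 167]
mat (405, 200, 85, 80) ((0.44582322239875793, -0.37778836488723755), (0.2664334774017334, 0.24352413415908813), 89.87432861328125)
mat side (285, 270, 63, 65) ((0.44211554527282715, -0.3725927472114563), (0.22992409765720367, 0.21141451597213745), 83.62100219726562)
```

View pics/mat0.png

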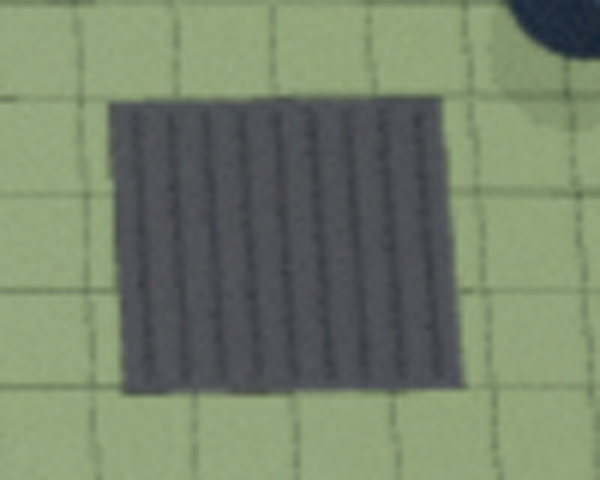

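```bash
python3 - <<'E'
from h import *
t=camera("top");s=camera("side")
T=lambda U,V:((U+.5)/5-.5+270,(V+.5)/5-.5+120)
a=plane(t,T(125,520),.014);b=plane(t,T(541,465),.014);print("sill",a,b)
M=lambda U,V:((U+.5)/6-.5+400,(V+.5)/6-.5+200)
q=np.array([plane(t,M(*p),.003)[:2] for p in((109,102),(441,97),(463,386),(124,392))]);print("mat",q,q.mean(0))
print([np.linalg.norm(q[i]-q[(i+1)%4]) for i in range(4)])
d=q[0]-q[1];print(np.degrees(np.arctan2(-d[0],d[1])));d=q[0]-q[3];print(np.degrees(np.arctan2(d[1],d[0])))
# white packs
hsv=cv2.cvtColor(t["img"],cv2.COLOR_BGR2HSV)
m=((hsv[...,2]>170)&(hsv[...,1]<40)).astype(np.uint8)*255
g=np.zeros_like(m);g[206:221,290:350]=m[206:221,290:350]
cs,_=cv2.findContours(g,cv2.RETR_EXTERNAL,cv2.CHAIN_APPROX_NONE)
for k in cs:
    if cv2.contourArea(k)>40: print(cv2.boundingRect(k),rectz(t,k,.028))
for P in ([(140,462),(238,455),(240,485),(148,497)],[(278,440),(373,425),(377,462),(283,478)]):
    q=np.array([plane(t,T(*p),.028)[:2] for p in P]);print(np.round(q,4))
# dial bar ends at z .107
for p in((545,210),(635,235),(562,210),(590,228)): print(plane(t,T(*p),.107))
E
python3 -c "
from h import *
t=camera('top')
crop(t['img'],370,145,50,40,14,'pics/dial0.png')
crop(t['img'],290,195,90,36,8,'pics/sill0.png')"
```

```text
sill [0.49154519 0.08650855 0.014     ] [ 0.52539173 -0.16713414  0.014     ]
mat [[ 0.51518008 -0.29050727]
 [ 0.5174656  -0.46017766]
 [ 0.36919072 -0.46105954]
 [ 0.36641671 -0.29159732]] [ 0.44206328 -0.37583545]
[np.float64(0.16968578498119527), np.float64(0.14827749840177626), np.float64(0.16948492356816225), np.float64(0.14876735661248866)]
0.7717469991998093
0.4198239499052321
(299, 207, 19, 12) ((0.522271990776062, 0.046746786683797836), (0.05467599257826805, 0.029804376885294914), -82.29402446746826)
(326, 206, 19, 9) ((0.530465841293335, -0.03630717098712921), (0.05453982576727867, 0.024927964434027672), 89.88420867919922)
[[0.5244 0.0769]
 [0.5287 0.0176]
 [0.51   0.0164]
 [0.5027 0.0719]]
[[ 0.538  -0.0066]
 [ 0.5472 -0.0643]
 [ 0.5242 -0.0665]
 [ 0.5143 -0.0096]]
[ 0.65681318 -0.16338359  0.107     ]
[ 0.64130876 -0.21550932  0.107     ]
[ 0.65678642 -0.17332848  0.107     ]
[ 0.64567239 -0.18938123  0.107     ]
```

View pics/dial0.png

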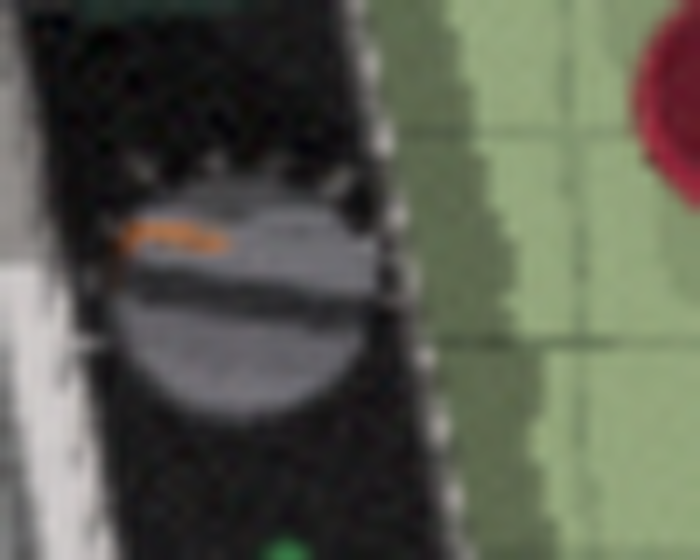

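View pics/sill0.png

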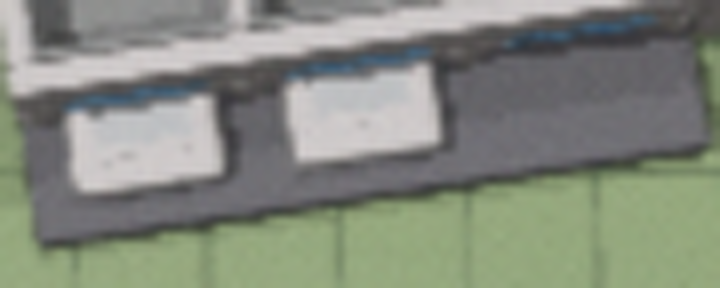

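```bash
cat >> h.py <<'E'
YAW=np.radians(8.2); O=np.array([.656,-.018])
def F(x,y,O=None,yaw=None):
    O=globals()['O'] if O is None else O; yaw=YAW if yaw is None else yaw
    return O+np.array([np.cos(yaw)*x-np.sin(yaw)*y,np.sin(yaw)*x+np.cos(yaw)*y])
def togo(xyz,yawdeg):
    """turn about tool x to bring the jaw axis to yaw (mod 180), and shift in tool axes before and after that turn"""
    o,M=tool(); cur=np.degrees(np.arctan2(M[1,2],M[0,2])); d=(cur-yawdeg+90)%180-90
    v=np.array(xyz)-o["position"]; y=np.radians(cur-d); zz=np.array([np.cos(y),np.sin(y),0]);xx=np.array([0,0,-1.]);yy=np.cross(zz,xx)
    print("clock %.1f"%o["clock"],"pos",np.round(o["position"],4),"jaw yaw %.1f"%cur,"tilt",np.round(M[:,0],3),"grip %.3f"%o["grip_width"],"F",np.round(o["ft_force"],1))
    print("turn rad %.3f (or %+.3f)"%(np.radians(d),np.radians(d)-np.sign(d)*np.pi),"shift now",np.round(M.T@v,4),"shift after turn",np.round([xx@v,yy@v,zz@v],4),"q7 %.2f"%o["joint_pos"][6])
E
python3 -c "
from h import *
p=F(-.115,.084);print(p,F(-.115,0))
togo([*p,.13],98.2)"
```

```text
[0.5301949  0.04873888] [ 0.54217573 -0.03440233]
clock 0.5 pos [0.2757 0.5609 0.2393] jaw yaw 63.8 tilt [ 0.  0. -1.] grip 1.000 F [-0.7  0.1  0.7]
turn rad -0.600 (or +2.542) shift now [ 0.1093 -0.4543 -0.3474] shift after turn [ 0.1093 -0.1788 -0.5432] q7 -0.09
```

play_rows:
  increments: "0 -0.02 -0.03 -0.15;0 -0.02 -0.03 -0.15;0 -0.02 -0.03 -0.15;0 -0.01 -0.03 -0.15;0 -0.01 -0.045 0;0 -0.01 -0.045 0;0 -0.01 -0.045 0;0 -0.01 -0.045 0;0 -0.01 -0.045 0"
  hand: -0.69
  squeeze: 60

```text
clock: 1.4
position: [0.3982, 0.2058, 0.2382]
ee_rot: [-0.537, 0.458, 0.539, 0.46]
ft_force: [0.9, 0.5, 0.0]
grip_width: 0.844
```

```bash
python3 -c "
from h import *
togo([*F(-.117,.084),.13],98.2)"
```

```text
clock 1.4 pos [0.3982 0.2058 0.2382] jaw yaw 99.1 tilt [-0.     0.003 -1.   ] grip 0.844 F [0.9 0.5 0. ]
turn rad 0.015 (or -3.126) shift now [ 0.1076 -0.1035 -0.1762] shift after turn [ 0.1082 -0.1062 -0.1742] q7 1.15
```

play_rows:
  increments: "0.02 -0.026 -0.044 0.015;0.03 -0.026 -0.044 0;0.03 -0.026 -0.044 0;0.03 -0.026 -0.043 0;0 0 0 0"

```text
clock: 1.9
position: [0.5121, 0.062, 0.1448]
ee_rot: [0.534, -0.462, -0.532, -0.468]
ft_force: [-1.0, -0.7, 0.2]
grip_width: 0.848
```

```bash
python3 -c "
from h import *
togo([*F(-.117,.084),.022],98.2)
t=camera('top');s=camera('side')
cv2.imwrite('pics/top1.png',t['img']);crop(s['img'],290,130,130,110,6,'pics/s1.png')
for k in blobs(t,(100,120,60),(125,255,255),40): print(cv2.boundingRect(k),rectz(t,k,.014))
"
```

```text
clock 1.9 pos [0.5121 0.062  0.1448] jaw yaw 97.8 tilt [ 0.008  0.006 -1.   ] grip 0.848 F [-1.  -0.7  0.2]
turn rad -0.008 (or +3.134) shift now [ 0.1229 -0.0131 -0.0161] shift after turn [ 0.1228 -0.014  -0.0157] q7 1.55
(215, 226, 30, 42) ((0.42174315452575684, 0.28107553720474243), (0.11733709275722504, 0.057417888194322586), -17.20136260986328)
(198, 179, 27, 39) ((0.57334965467453, 0.3462315499782562), (0.11741525679826736, 0.0574534647166729), -11.75201416015625)
(584, 154, 11, 10) ((0.6977013945579529, -0.8305339813232422), (0.03189914673566818, 0.029633572325110435), 89.8401870727539)
(610, 141, 20, 16) ((0.7311283349990845, -0.9298076033592224), (0.06626442074775696, 0.03342776745557785), -63.682655334472656)
```

View pics/top1.png

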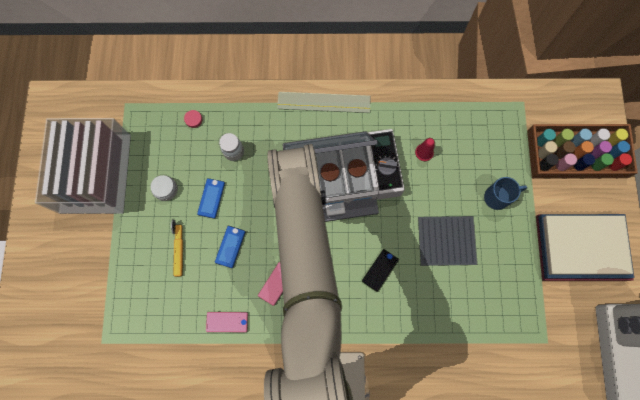

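View pics/s1.png

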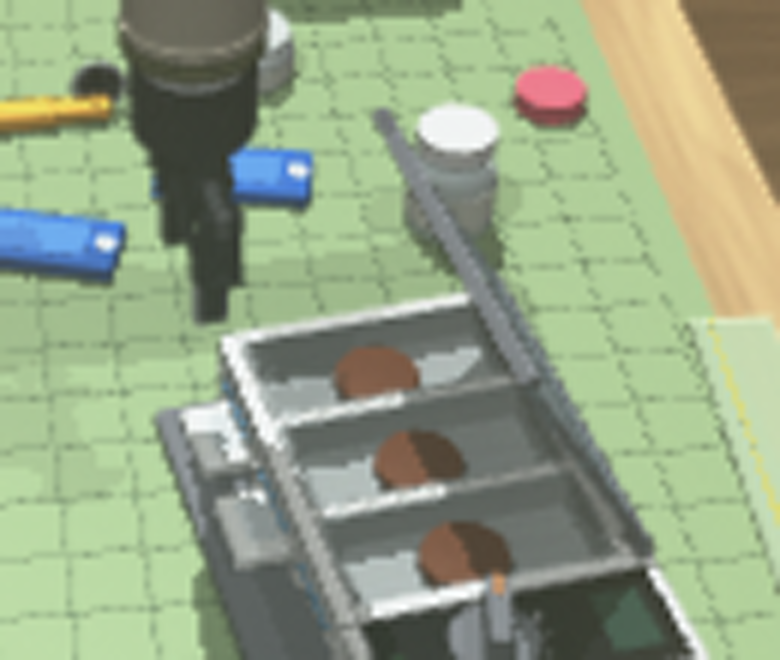

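play_rows:
  increments: "0.02 -0.007 -0.008 0;0.03 -0.007 -0.008 0;0.03 0 0 0;0.005 0 0 0;0 0 0 0"

```text
clock: 2.5
position: [0.5332, 0.0602, 0.07]
ee_rot: [0.538, -0.452, -0.533, -0.471]
ft_force: [-0.8, -1.9, 0.8]
grip_width: 0.846
```

```bash
python3 -c "
from h import *
togo([*F(-.117,.084),.022],98.2)
t=camera('top');s=camera('side')
crop(t['img'],270,170,110,70,7,'pics/t2.png');crop(s['img'],300,160,90,80,7,'pics/s2.png')
"
```

```text
clock 2.5 pos [0.5332 0.0602 0.07  ] jaw yaw 98.5 tilt [ 0.023  0.015 -1.   ] grip 0.846 F [-0.8 -1.9  0.8]
turn rad 0.005 (or -3.137) shift now [ 0.0477  0.0079 -0.0114] shift after turn [ 0.048   0.0066 -0.0109] q7 1.63
```

View pics/s2.png

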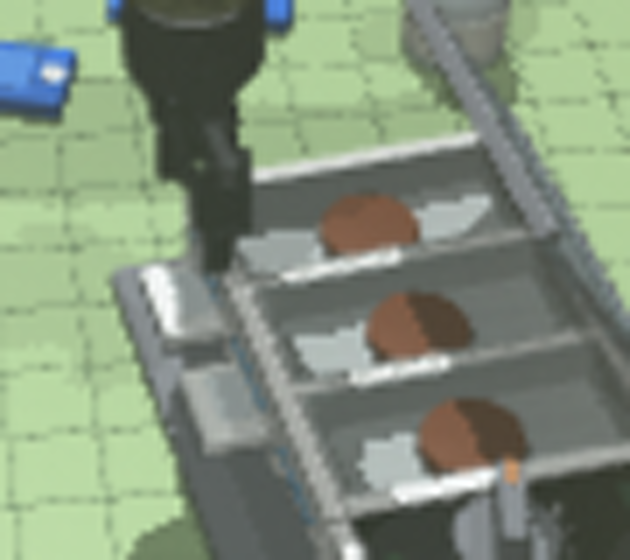

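View pics/t2.png

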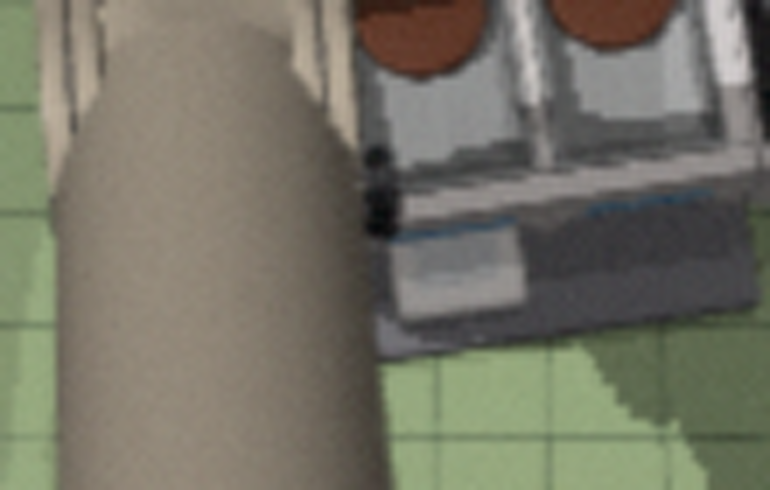

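```bash
sed -i 's/O=np.array(\[.656,-.018\])/O=np.array([.654,-.0195])/' h.py; python3 -c "
from h import *
togo([*F(-.115,.084),.022],98.2)
"
```

```text
clock 2.6 pos [0.5333 0.061  0.0699] jaw yaw 98.5 tilt [ 0.024  0.016 -1.   ] grip 0.847 F [-0.8 -1.9  7.3]
turn rad 0.006 (or -3.136) shift now [ 0.0475  0.0084 -0.0134] shift after turn [ 0.0479  0.007  -0.0128] q7 1.63
```

play_rows:
  increments: "-0.005 0.012 0 0;0 0 -0.007 0.006;0 0 -0.006 0;0 0 0 0"

```text
clock: 3.0
position: [0.5237, 0.0501, 0.0769]
ee_rot: [0.539, -0.45, -0.533, -0.473]
ft_force: [1.0, 0.3, 0.2]
grip_width: 0.843
```

```bash
python3 -c "
from h import *
togo([*F(-.118,.084),.022],98.2)
"
```

```text
clock 3.0 pos [0.5237 0.0501 0.0769] jaw yaw 98.5 tilt [ 0.028  0.019 -0.999] grip 0.843 F [1.  0.3 0.2]
turn rad 0.006 (or -3.136) shift now [ 0.0548  0.0007 -0.0042] shift after turn [ 0.0549 -0.001  -0.0034] q7 1.64
```

play_rows:
  increments: "0.02 0 -0.002 0;0.015 0 -0.002 0;0.01 0 0 0;0 0 0 0"

```text
clock: 3.4
position: [0.5272, 0.0479, 0.0308]
ee_rot: [0.539, -0.449, -0.533, -0.473]
ft_force: [-0.1, -0.1, -0.5]
grip_width: 0.847
```

```bash
python3 -c "
from h import *
togo([*F(-.118,.084),.022],98.2)
t=camera('top');s=camera('side')
crop(s['img'],300,160,90,80,7,'pics/s3.png')
"
```

```text
clock 3.4 pos [0.5272 0.0479 0.0308] jaw yaw 98.6 tilt [ 0.029  0.02  -0.999] grip 0.847 F [-0.1 -0.1 -0.5]
turn rad 0.006 (or -3.135) shift now [ 0.0087  0.0024 -0.0009] shift after turn [ 0.0088  0.0021 -0.0008] q7 1.68
```

View pics/s3.png

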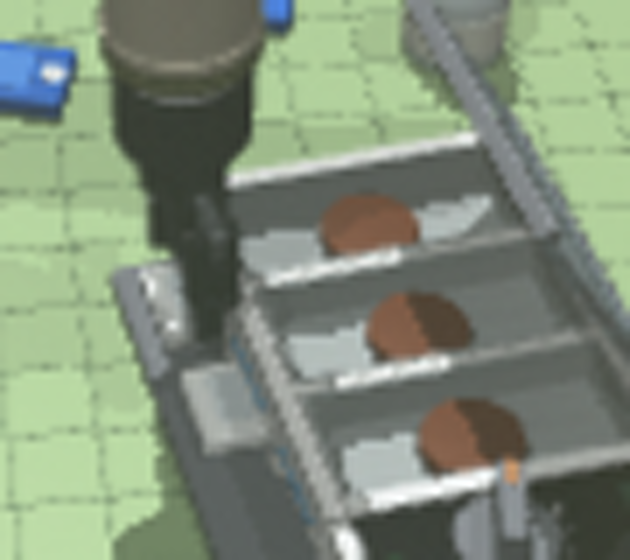

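play_rows:
  increments: "0.005 0.002 -0.001 0;0.004 0 0 0;0 0 0 0"

```text
clock: 3.8
position: [0.5273, 0.0472, 0.0239]
ee_rot: [0.54, -0.448, -0.532, -0.475]
ft_force: [0.5, -0.3, -0.5]
grip_width: 0.845
```

play_rows:
  increments: "0 0 0 0;0 0 0 0;0 0 0 0;0 0 0 0;0 0 0 0"
  hand: 1
  squeeze: 50

```text
clock: 4.3
position: [0.5277, 0.0473, 0.0245]
ee_rot: [0.54, -0.447, -0.532, -0.475]
ft_force: [0.8, -0.6, -0.8]
grip_width: 0.659
```

```bash
python3 -c "
from h import *
togo([*F(-.118,.084),.022],98.2)
t=camera('top');s=camera('side')
crop(s['img'],300,160,90,80,7,'pics/s4.png')
"
```

```text
clock 4.3 pos [0.5277 0.0473 0.0245] jaw yaw 98.6 tilt [ 0.034  0.022 -0.999] grip 0.659 F [ 0.8 -0.6 -0.8]
turn rad 0.007 (or -3.135) shift now [ 0.0025  0.0026 -0.0002] shift after turn [ 0.0025  0.0025 -0.0001] q7 1.69
```

View pics/s4.png

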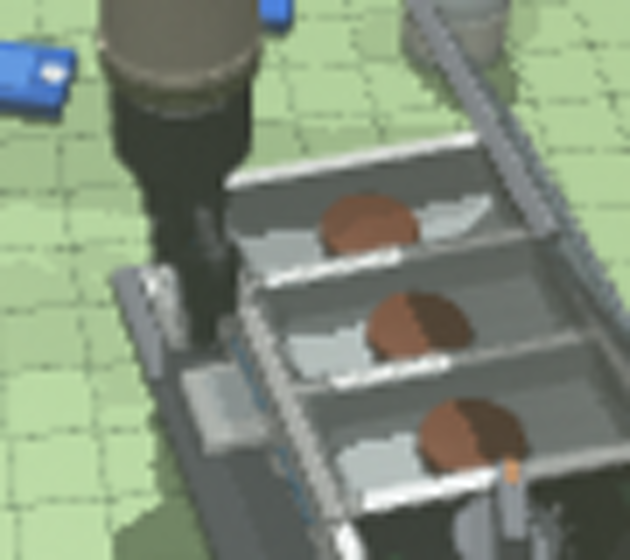

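play_rows:
  increments: "0 0.008 0 0.007;0 0.01 0 0;0 0.015 0 0;0 0.02 0 0;0 0 0 0"

```text
clock: 4.9
position: [0.4742, 0.0396, 0.0242]
ee_rot: [0.539, -0.448, -0.528, -0.479]
ft_force: [-2.2, -0.9, 3.2]
grip_width: 0.659
```

```bash
python3 -c "
from h import *
togo([*F(-.225,.084),.022],98.2)
t=camera('top');s=camera('side')
crop(s['img'],280,150,110,90,7,'pics/s5.png')
"
```

```text
clock 4.9 pos [0.4742 0.0396 0.0242] jaw yaw 98.1 tilt [ 0.041  0.023 -0.999] grip 0.659 F [-2.2 -0.9  3.2]
turn rad -0.001 (or +3.140) shift now [-0.0002  0.0555 -0.0002] shift after turn [ 0.0022  0.0554 -0.0001] q7 1.65
```

View pics/s5.png

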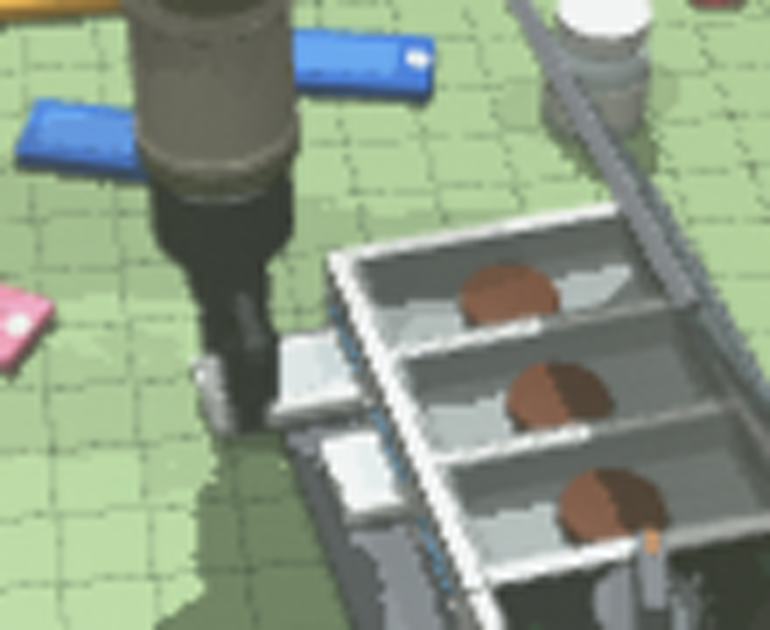

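play_rows:
  increments: "-0.001 0.02 0 0;-0.001 0.02 0 0;-0.002 0.02 0 0;-0.015 0.015 0 0;-0.02 0 0 0;-0.02 0 0 0;-0.02 0 0 0;-0.02 0 0 0"

```text
clock: 5.8
position: [0.3874, 0.0253, 0.1176]
ee_rot: [0.537, -0.451, -0.531, -0.475]
ft_force: [-0.1, 0.1, -1.8]
grip_width: 0.659
```

```bash
python3 -c "
from h import *
togo([.442-.045,-.333,.14],90.6)
t=camera('top');s=camera('side')
crop(s['img'],260,100,150,150,5,'pics/s6.png')
"
```

```text
clock 5.8 pos [0.3874 0.0253 0.1176] jaw yaw 98.2 tilt [ 0.029  0.019 -0.999] grip 0.659 F [-0.1  0.1 -1.8]
turn rad 0.132 (or -3.010) shift now [-0.0291  0.0404 -0.3556] shift after turn [-0.0224 -0.0059 -0.3584] q7 1.51
```

View pics/s6.png

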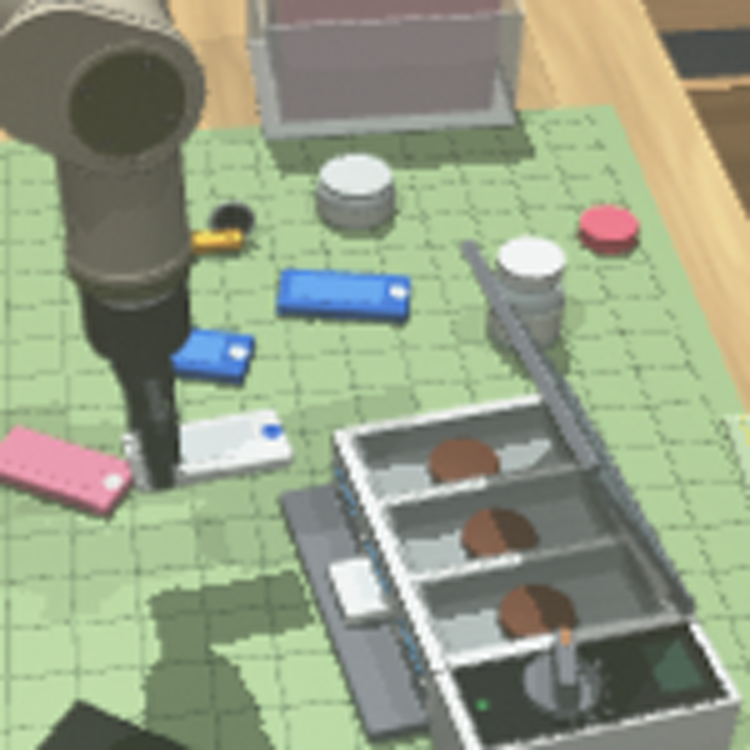

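play_rows:
  increments: "0 0 -0.035 0.066;0 0 -0.035 0.066;0 0 -0.035 0;0 0 -0.035 0;0 0 -0.035 0;0 0 -0.035 0;0 0 -0.035 0;0 0 -0.035 0;0 0 -0.03 0;0 0 -0.02 0;0 0 0 0"

```text
clock: 7.0
position: [0.393, -0.3153, 0.1024]
ee_rot: [-0.504, 0.487, 0.501, 0.508]
ft_force: [-0.1, 0.1, -1.7]
grip_width: 0.662
```

```bash
python3 -c "
from h import *
togo([.442-.046,-.335,.016],90.6)
"
```

```text
clock 7.0 pos [ 0.393  -0.3153  0.1024] jaw yaw 90.6 tilt [ 0.024  0.018 -1.   ] grip 0.662 F [-0.1  0.1 -1.7]
turn rad -0.001 (or +3.141) shift now [ 0.0861 -0.0008 -0.0213] shift after turn [ 0.0864 -0.0028 -0.0198] q7 2.37
```

play_rows:
  increments: "0.015 0 -0.007 0;0.02 0 -0.007 0;0.02 0 -0.005 0;0.012 0 0 0;0.007 0 0 0;0 0 0 0"

```text
clock: 7.6
position: [0.3929, -0.3291, 0.0212]
ee_rot: [-0.502, 0.488, 0.503, 0.507]
ft_force: [-0.6, 0.6, -1.2]
grip_width: 0.662
```

```bash
python3 -c "
from h import *
togo([.442-.046,-.335,.0145],90.6)
t=camera('top');s=camera('side')
crop(s['img'],260,200,130,120,6,'pics/s7.png');crop(t['img'],400,180,110,100,6,'pics/t7.png')
"
```

```text
clock 7.6 pos [ 0.3929 -0.3291  0.0212] jaw yaw 90.6 tilt [ 0.018  0.02  -1.   ] grip 0.662 F [-0.6  0.6 -1.2]
turn rad 0.000 (or -3.141) shift now [ 0.0066 -0.0029 -0.006 ] shift after turn [ 0.0067 -0.0031 -0.0059] q7 2.51
```

View pics/s7.png

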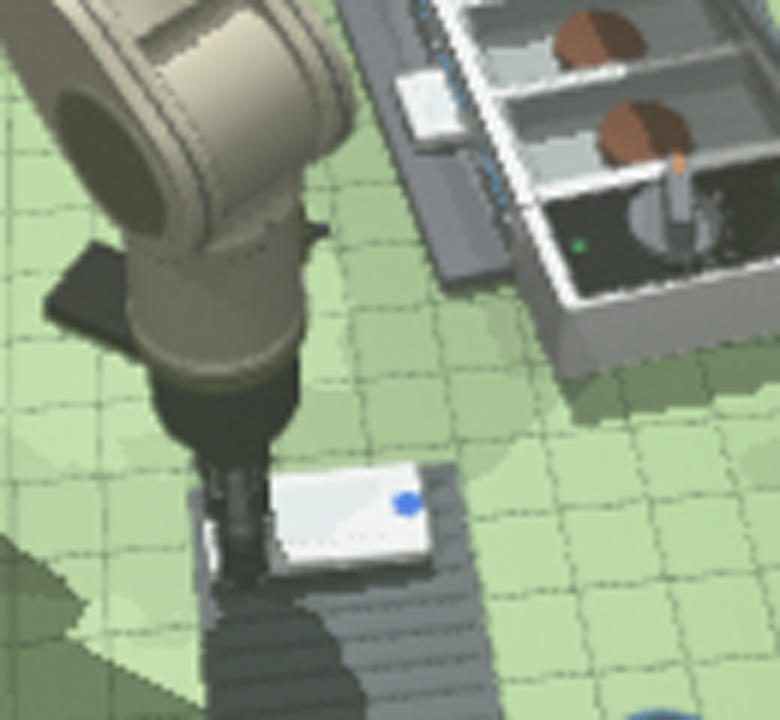

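play_rows:
  increments: "0.003 -0.003 -0.005 0;0.003 0 0 0;0.001 0 0 0;0 0 0 0"

```text
clock: 8.1
position: [0.3988, -0.3355, 0.0169]
ee_rot: [-0.504, 0.487, 0.501, 0.507]
ft_force: [-0.3, -0.2, -1.3]
grip_width: 0.661
```

play_rows:
  increments: "0 0 0 0;0 0 0 0;0 0 0 0"
  hand: -0.6

```text
clock: 8.4
position: [0.3992, -0.3358, 0.0175]
ee_rot: [-0.505, 0.487, 0.501, 0.508]
ft_force: [0.3, -0.4, -0.6]
grip_width: 0.8
```

```bash
python3 -c "
from h import *
togo([.442-.046,-.335,.0145],90.6)
"
```

```text
clock 8.4 pos [ 0.3992 -0.3358  0.0175] jaw yaw 90.6 tilt [ 0.025  0.017 -1.   ] grip 0.800 F [ 0.3 -0.4 -0.6]
turn rad 0.001 (or -3.141) shift now [0.0029 0.0032 0.0008] shift after turn [0.003  0.0031 0.0009] q7 2.52
```

play_rows:
  increments: "-0.02 0 0 0;-0.03 0 0 0;-0.03 0 0 0;-0.03 0 0 0;0 0 0 0.15;0 0 0 0.15;0 0 0 0.15;0 0 0 0.15;0 0 0 0.15;0 0 0 0.15;0 0 0 0.15;0 0 0 0.15;0 0 0 0.15;0 0 0 0.15;0 0 0 0.15;0 0 0 0.15;0 0 0 0.15;0 0 0 0.15;0 0 0 0.15;0 0 0 0.15"
  hand: -0.69

```text
clock: 10.4
position: [0.3967, -0.338, 0.1349]
ee_rot: [0.294, 0.64, -0.273, 0.655]
ft_force: [0.0, 0.5, 0.0]
grip_width: 0.847
```

```bash
python3 -c "
from h import *
togo([*F(-.13,0),.12],98.2)
t=camera('top');s=camera('side')
crop(t['img'],270,150,230,130,3,'pics/t8.png')
for k in blobs(t,(100,120,60),(125,255,255),200): print(cv2.boundingRect(k),rectz(t,k,.014))
hsv=cv2.cvtColor(t['img'],cv2.COLOR_BGR2HSV)
m=((hsv[...,2]>165)&(hsv[...,1]<40)).astype(np.uint8)*255
g=np.zeros_like(m);g[195:290,400:490]=m[195:290,400:490]
cs,_=cv2.findContours(g,cv2.RETR_EXTERNAL,cv2.CHAIN_APPROX_NONE)
for k in cs:
    if cv2.contourArea(k)>100: print(cv2.boundingRect(k),rectz(t,k,.017))
"
```

```text
clock 10.4 pos [ 0.3967 -0.338   0.1349] jaw yaw -47.2 tilt [ 0.032  0.019 -0.999] grip 0.847 F [0.  0.5 0. ]
turn rad 0.603 (or -2.538) shift now [ 0.0247  0.2974 -0.133 ] shift after turn [ 0.0149  0.1701 -0.2785] q7 0.19
(215, 226, 30, 42) ((0.4218079447746277, 0.2812815308570862), (0.11723728477954865, 0.05769001692533493), -16.903411865234375)
(198, 179, 26, 39) ((0.5733411908149719, 0.3462095558643341), (0.11756645143032074, 0.05762593075633049), -12.055885314941406)
(425, 222, 18, 17) ((0.47044289112091064, -0.3336637616157532), (0.05364847555756569, 0.049252111464738846), 89.89031219482422)
```

View pics/t8.png

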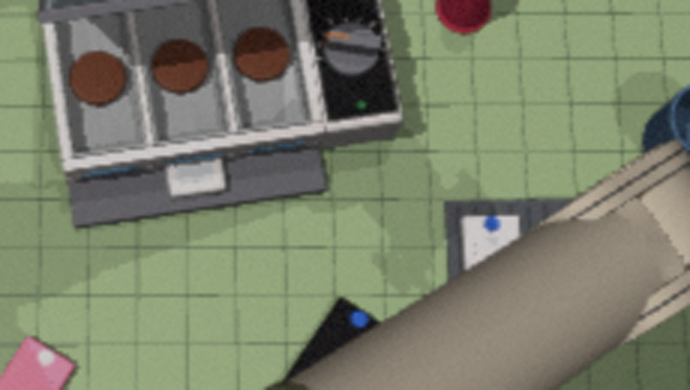

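play_rows:
  increments: "0 0 0 0.15;0 0 0 0.15;0 0 0 0.15;0 0 0 0.15;0 0.02 -0.035 0;0 0.02 -0.035 0;0 0.02 -0.035 0;0 0.02 -0.035 0;0 0.02 -0.035 0;0 0.02 -0.035 0;0 0.015 -0.03 0;0 0.01 -0.02 0;0 0 0 0"

```text
clock: 11.8
position: [0.5, -0.0487, 0.1439]
ee_rot: [0.463, 0.54, -0.437, 0.551]
ft_force: [0.5, -0.4, 0.1]
grip_width: 0.847
```

```bash
python3 -c "
from h import *
togo([*F(-.118,0),.022],98.2)
"
```

```text
clock 11.8 pos [ 0.5    -0.0487  0.1439] jaw yaw -79.0 tilt [ 0.035  0.019 -0.999] grip 0.847 F [ 0.5 -0.4  0.1]
turn rad 0.048 (or -3.093) shift now [ 0.1233  0.0343 -0.0035] shift after turn [ 0.1219  0.0386 -0.0069] q7 -1.07
```

play_rows:
  increments: "0 0.015 -0.003 0.048;0.02 0.012 -0.003 0;0.025 0.004 0 0;0.02 0 0 0;0.015 0 0 0;0.01 0 0 0;0 0 0 0"

```text
clock: 12.5
position: [0.5343, -0.0384, 0.0529]
ee_rot: [0.471, 0.534, -0.443, 0.544]
ft_force: [-0.4, 0.6, -0.8]
grip_width: 0.845
```

```bash
python3 -c "
from h import *
togo([*F(-.118,0),.022],98.2)
t=camera('top');s=camera('side')
crop(s['img'],300,160,90,80,7,'pics/s9.png')
"
```

```text
clock 12.5 pos [ 0.5343 -0.0384  0.0529] jaw yaw -80.6 tilt [ 0.037  0.02  -0.999] grip 0.845 F [-0.4  0.6 -0.8]
turn rad 0.021 (or -3.121) shift now [ 0.0311  0.002  -0.0011] shift after turn [ 0.0309  0.0032 -0.0016] q7 -0.95
```

View pics/s9.png

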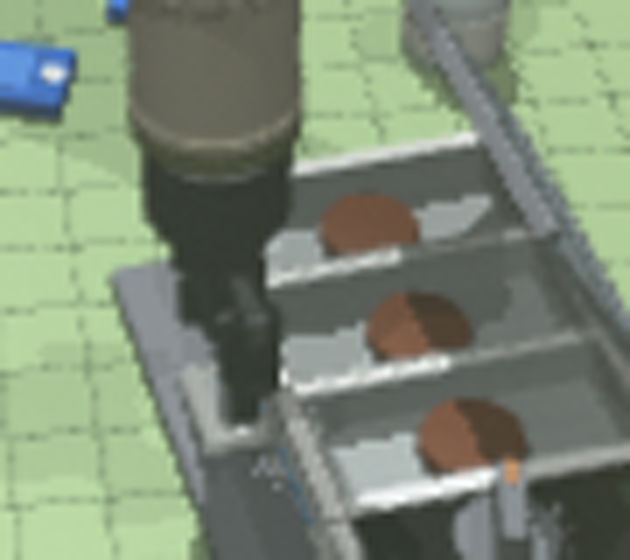

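Lined up around old2, with the near finger just outside it. Descending and gripping.

play_rows:
  increments: "0.01 0 -0.001 0.02;0.01 0 0 0;0.007 0 0 0;0.003 0 0 0;0 0 0 0"

```text
clock: 13.1
position: [0.5374, -0.036, 0.0234]
ee_rot: [0.478, 0.528, -0.447, 0.541]
ft_force: [-0.0, -0.2, -0.2]
grip_width: 0.848
```

play_rows:
  increments: "0 0 0 0;0 0 0 0;0 0 0 0;0 0 0 0;0 0 0 0"
  hand: 1

```text
clock: 13.6
position: [0.5376, -0.0361, 0.024]
ee_rot: [0.478, 0.528, -0.447, 0.541]
ft_force: [0.1, -0.8, -1.3]
grip_width: 0.66
```

```bash
python3 -c "
from h import *
togo([*F(-.225,0),.022],98.2)
"
```

```text
clock 13.6 pos [ 0.5376 -0.0361  0.024 ] jaw yaw -81.8 tilt [ 0.042  0.022 -0.999] grip 0.660 F [ 0.1 -0.8 -1.3]
turn rad 0.000 (or -3.141) shift now [-2.900e-03 -1.074e-01  1.000e-04] shift after turn [ 0.002  -0.1074  0.0002] q7 -0.93
```

play_rows:
  increments: "0 -0.008 0 0;0 -0.015 0 0;0 -0.02 0 0;-0.001 -0.02 0 0;-0.001 -0.02 0 0;-0.002 -0.02 0 0;-0.01 -0.02 0 0;-0.02 0 0 0;-0.02 0 0 0;-0.02 0 0 0;-0.02 0 0 0"

```text
clock: 14.7
position: [0.4015, -0.0562, 0.1046]
ee_rot: [0.477, 0.531, -0.448, 0.539]
ft_force: [-0.5, 1.1, -2.5]
grip_width: 0.659
```

```bash
python3 -c "
from h import *
togo([.442-.046,-.418,.1],90.6)
"
```

```text
clock 14.7 pos [ 0.4015 -0.0562  0.1046] jaw yaw -81.7 tilt [ 0.036  0.024 -0.999] grip 0.659 F [-0.5  1.1 -2.5]
turn rad 0.134 (or -3.007) shift now [-0.0045 -0.0575  0.3573] shift after turn [ 0.0046 -0.0093  0.3618] q7 -1.58
```

play_rows:
  increments: "0 0 0.035 0.067;0 0 0.035 0.067;0 0 0.035 0;0 0 0.035 0;0 0 0.035 0;0 0 0.035 0;0 0 0.035 0;0 0 0.035 0;0 0 0.035 0;0 0 0.025 0;0 0 0 0"

```text
clock: 15.8
position: [0.4086, -0.379, 0.09]
ee_rot: [0.515, 0.506, -0.476, 0.502]
ft_force: [0.6, -0.7, -0.7]
grip_width: 0.663
```

```bash
python3 -c "
from h import *
togo([.442-.046,-.418,.016],90.6)
t=camera('top');s=camera('side')
crop(s['img'],260,180,140,130,5,'pics/s10.png')
"
```

```text
clock 15.8 pos [ 0.4086 -0.379   0.09  ] jaw yaw -89.0 tilt [ 0.035  0.044 -0.998] grip 0.663 F [ 0.6 -0.7 -0.7]
turn rad 0.007 (or -3.135) shift now [ 0.0717 -0.0158  0.042 ] shift after turn [ 0.074  -0.013   0.0389] q7 -0.42
```

View pics/s10.png

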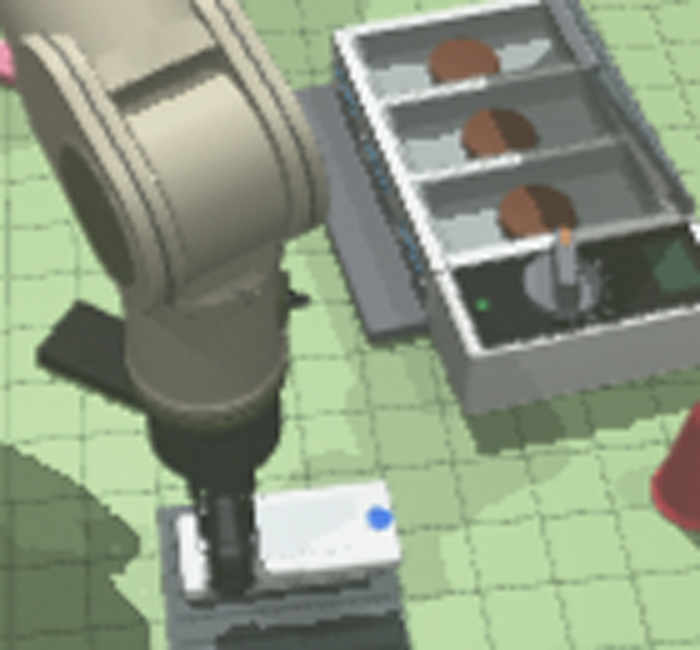

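play_rows:
  increments: "0 -0.005 0.015 0;0 -0.005 0.015 0;0.01 -0.003 0.009 0;0.015 0 0.001 0;0.015 0 0.001 0;0.01 0 0 0;0.01 0 0 0;0 0 0 0"

```text
clock: 16.7
position: [0.403, -0.4036, 0.0225]
ee_rot: [0.514, 0.512, -0.469, 0.503]
ft_force: [-0.3, 0.2, -1.2]
grip_width: 0.66
```

```bash
python3 -c "
from h import *
togo([.442-.046,-.418,.016],90.6)
t=camera('top');s=camera('side')
crop(s['img'],260,180,140,130,5,'pics/s11.png');crop(t['img'],400,190,110,90,6,'pics/t11.png')
"
```

```text
clock 16.7 pos [ 0.403  -0.4036  0.0225] jaw yaw -88.2 tilt [ 0.035  0.054 -0.998] grip 0.660 F [-0.3  0.2 -1.2]
turn rad 0.021 (or -3.120) shift now [ 0.0054 -0.0077  0.0145] shift after turn [ 0.0065 -0.0072  0.0144] q7 -0.30
```

View pics/s11.png

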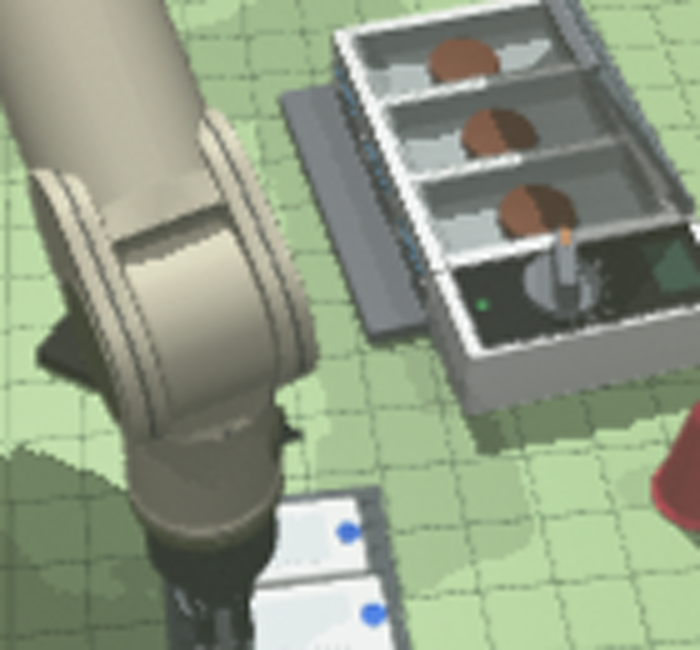

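View pics/t11.png

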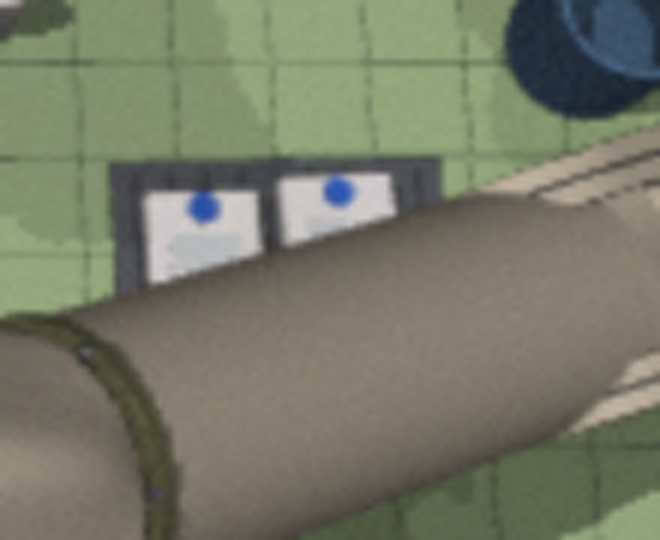

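play_rows:
  increments: "-0.002 -0.004 0.008 0.02;0 -0.004 0.008 0;0.002 0 0.003 0;0.003 0 0 0;0.003 0 0 0;0 0 0 0"

```text
clock: 17.4
position: [0.3955, -0.4271, 0.0179]
ee_rot: [0.52, 0.504, -0.476, 0.499]
ft_force: [0.3, 0.5, -1.3]
grip_width: 0.661
```

```bash
python3 -c "
from h import *
togo([.442-.046,-.418,.016],90.6)
"
```

```text
clock 17.4 pos [ 0.3955 -0.4271  0.0179] jaw yaw -89.5 tilt [ 0.039  0.05  -0.998] grip 0.661 F [ 0.3  0.5 -1.3]
turn rad -0.002 (or +3.139) shift now [ 0.0024  0.0005 -0.009 ] shift after turn [ 0.0019  0.0006 -0.0091] q7 -0.28
```

play_rows:
  increments: "0.001 0 -0.005 0;0.002 0 -0.002 0;0.001 0 0 0;0 0 0 0"

```text
clock: 17.8
position: [0.3959, -0.4186, 0.0139]
ee_rot: [0.52, 0.505, -0.475, 0.499]
ft_force: [-0.4, -0.4, -0.3]
grip_width: 0.658
```

play_rows:
  increments: "0 0 0 0;0 0 0 0;0 0 0 0"
  hand: -0.55

```text
clock: 18.1
position: [0.3964, -0.4187, 0.0143]
ee_rot: [0.52, 0.504, -0.475, 0.499]
ft_force: [-0.2, 1.0, -0.3]
grip_width: 0.771
```

play_rows:
  increments: "-0.02 0 0 0;-0.03 0 0 0;-0.03 0 0 0;-0.03 0 0 0;0 0 -0.03 0;0 0 -0.03 0;0 0 -0.03 0;0 0 -0.03 0;0 0 -0.03 0;0 0 -0.03 0;0 0 -0.03 0;0 0 -0.03 0;0 0 -0.03 0"

```text
clock: 19.4
position: [0.3887, -0.1538, 0.1414]
ee_rot: [0.522, 0.503, -0.477, 0.498]
ft_force: [0.4, 0.9, -0.0]
grip_width: 0.778
```

```bash
python3 -c "
from h import *
t=camera('top');s=camera('side')
for k in blobs(t,(100,120,60),(125,255,255),200): print(cv2.boundingRect(k),rectz(t,k,.014))
for k in blobs(s,(100,120,60),(125,255,255),90): print(cv2.boundingRect(k),rectz(s,k,.014))
togo([.4216,.2813,.12],73)
togo([.5733,.3462,.12],78)
crop(t['img'],400,190,110,90,6,'pics/t12.png')
"
```

```text
(215, 226, 30, 42) ((0.4218079447746277, 0.2812815308570862), (0.11723728477954865, 0.05769001692533493), -16.903411865234375)
(198, 179, 27, 39) ((0.5731638073921204, 0.34624743461608887), (0.11792919784784317, 0.05762593075633049), -12.055885314941406)
(316, 154, 26, 9) ((0.5760747790336609, 0.3406514823436737), (0.1147792637348175, 0.058997176587581635), -8.877090454101562)
(0, 103, 40, 33) ((-0.9813920855522156, 0.8705480098724365), (0.3987109661102295, 0.17217159271240234), -65.12546920776367)
clock 19.5 pos [ 0.3886 -0.1519  0.141 ] jaw yaw -89.6 tilt [ 0.039  0.051 -0.998] grip 0.773 F [ 0.7 -0.  -0.2]
turn rad 0.303 (or -2.838) shift now [ 0.0445  0.0342 -0.4313] shift after turn [ 0.021  -0.0951 -0.4239] q7 -1.40
clock 19.5 pos [ 0.3886 -0.1519  0.141 ] jaw yaw -89.6 tilt [ 0.039  0.051 -0.998] grip 0.773 F [ 0.7 -0.  -0.2]
turn rad 0.216 (or -2.925) shift now [ 0.0537  0.1861 -0.4951] shift after turn [ 0.021   0.0771 -0.5256] q7 -1.40
```

View pics/t12.png

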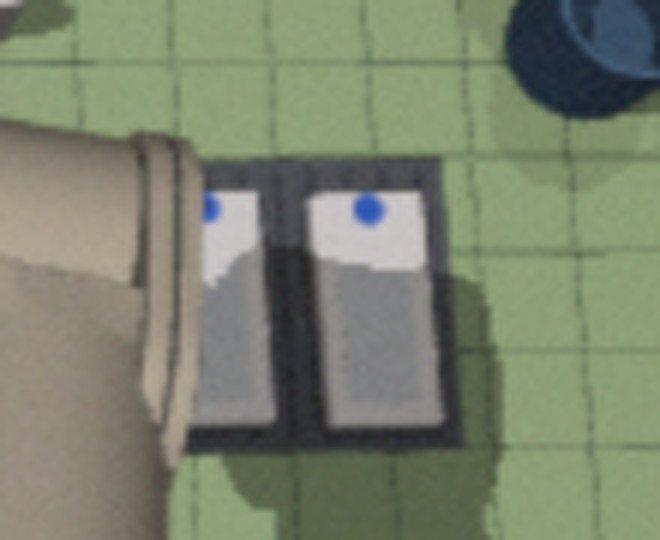

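play_rows:
  increments: "0 0 0 -0.15;0 0 0 -0.15;0 0 0 -0.15;0 0 0 -0.15;0 0 0 -0.15;0 0 0 -0.15;0 0 0 -0.15;0 0 0 -0.15;0 0 0 -0.15;0 0 0 -0.15;0 0 0 -0.15;0 0 0 -0.15;0 0 0 -0.15;0 0 0 -0.15;0 0 0 -0.15;0 0 0 -0.15;0 0 0 -0.15;0 0 0 -0.15;0 0 0 -0.15;0 0 0 0"
  hand: -0.75

```text
clock: 21.5
position: [0.3853, -0.1644, 0.1383]
ee_rot: [-0.414, 0.542, 0.433, 0.589]
ft_force: [-0.7, 0.1, 0.2]
grip_width: 0.872
```

```bash
python3 -c "
from h import *
togo([.3788,.2945,.12],73)
"
```

```text
clock 21.5 pos [ 0.3853 -0.1644  0.1383] jaw yaw 73.7 tilt [ 0.036  0.061 -0.997] grip 0.872 F [-0.7  0.1  0.2]
turn rad 0.013 (or -3.129) shift now [0.0462 0.1357 0.4364] shift after turn [0.0183 0.1404 0.437 ] q7 1.24
```

play_rows:
  increments: "0 0.01 0.036 0.013;0 0.01 0.036 0;0 0.01 0.036 0;0 0.01 0.036 0;0 0.01 0.036 0;0 0.01 0.036 0;0 0.01 0.036 0;0 0.01 0.036 0;0 0.01 0.036 0;0 0.01 0.036 0;0 0.01 0.03 0;0 0.01 0.02 0;0 0 0 0"

```text
clock: 22.8
position: [0.4074, 0.2742, 0.1673]
ee_rot: [-0.385, 0.56, 0.408, 0.609]
ft_force: [-0.2, 0.1, -0.2]
grip_width: 0.879
```

```bash
python3 -c "
from h import *
togo([.3788,.2945,.02],73)
"
```

```text
clock 22.8 pos [0.4074 0.2742 0.1673] jaw yaw 68.4 tilt [ 0.039  0.066 -0.997] grip 0.879 F [-0.2  0.1 -0.2]
turn rad -0.081 (or +3.061) shift now [ 0.1471  0.0359 -0.0029] shift after turn [0.1473 0.0333 0.0111] q7 0.57
```

play_rows:
  increments: "0 0 0 0;0 0 0 0;0 0 0 0;0 0 0 0;0 0 0 0;0 0 0 0;0 0 0 0;0 0 0 0;0 0 0 0;0 0 0 0"

```text
clock: 23.8
position: [0.4088, 0.2698, 0.1672]
ee_rot: [-0.381, 0.563, 0.405, 0.612]
ft_force: [0.2, 0.1, 0.3]
grip_width: 0.871
```

```bash
python3 -c "
from h import *
togo([.3788,.2945,.02],73);print(get_obs()['joint_pos'])
"
```

```text
clock 23.8 pos [0.4088 0.2698 0.1672] jaw yaw 67.6 tilt [ 0.039  0.066 -0.997] grip 0.871 F [0.2 0.1 0.3]
turn rad -0.095 (or +3.047) shift now [0.1473 0.0387 0.0002] shift after turn [0.1472 0.0359 0.0148] q7 0.56
[-1.40543907  0.01715805  0.76786078  1.99158194 -0.04797189  1.06750708
  0.56255948]
```

play_rows:
  increments: "-0.05 0 0 0;-0.05 0 0 0;-0.05 0 0 0;0.05 0 0 0;0.05 0 0 0;0.05 0 0 0"

```text
clock: 24.4
position: [0.4125, 0.2732, 0.1769]
ee_rot: [-0.38, 0.558, 0.406, 0.616]
ft_force: [-0.0, 1.5, -1.7]
grip_width: 0.873
```

```bash
python3 -c "
from h import *
togo([.3788,.2945,.02],73);print(get_obs()['joint_pos'])
"
```

```text
clock 24.4 pos [0.4125 0.2732 0.1769] jaw yaw 67.6 tilt [ 0.048  0.077 -0.996] grip 0.873 F [-0.   1.5 -1.7]
turn rad -0.094 (or +3.048) shift now [ 0.1563  0.0417 -0.0073] shift after turn [0.1569 0.0385 0.0105] q7 0.56
[-1.42721939  0.00357207  0.78670019  1.98016506 -0.04063587  1.07423112
  0.55668425]
```

play_rows:
  increments: "-0.05 0 0 0;-0.05 0 0 0;-0.05 0 0 0"

```text
clock: 24.7
position: [0.3971, 0.2578, 0.3075]
ee_rot: [-0.388, 0.571, 0.4, 0.603]
ft_force: [0.6, 1.7, 0.2]
grip_width: 0.877
```

```bash
python3 -c "
from h import *
togo([.3788,.2945,.02],73);print(get_obs()['joint_pos'])
"
```

```text
clock 24.7 pos [0.3971 0.2578 0.3075] jaw yaw 67.7 tilt [ 0.028  0.038 -0.999] grip 0.877 F [0.6 1.7 0.2]
turn rad -0.092 (or +3.049) shift now [0.2881 0.0341 0.0138] shift after turn [0.2875 0.0282 0.0297] q7 0.44
[-1.45529292 -0.14536853  0.72731757  1.79795982  0.08776617  1.40706339
  0.43829745]
```

play_rows:
  increments: "0.01 0 0 0;0.01 0 0 0;0.01 0 0 0;0.01 0 0 0;0.01 0 0 0;0.01 0 0 0;0.01 0 0 0;0.01 0 0 0;0.01 0 0 0;0.01 0 0 0"

```text
clock: 25.7
position: [0.4017, 0.2631, 0.2041]
ee_rot: [-0.387, 0.57, 0.4, 0.605]
ft_force: [0.7, 0.3, 0.5]
grip_width: 0.877
```

```bash
python3 -c "
from h import *
togo([.3788,.2945,.02],73);print(get_obs()['joint_pos'])
"
```

```text
clock 25.7 pos [0.4017 0.2631 0.2041] jaw yaw 67.7 tilt [ 0.031  0.043 -0.999] grip 0.877 F [0.7 0.3 0.5]
turn rad -0.092 (or +3.049) shift now [0.1844 0.0354 0.0109] shift after turn [0.1841 0.0311 0.0233] q7 0.50
[-1.44782053 -0.04652905  0.77690126  1.95158433  0.02024111  1.17227949
  0.50329253]
```

play_rows:
  increments: "-0.05 0 0 0;-0.05 0 0 0;-0.05 0 0 0;0.01 0.004 0.003 -0.03;0.01 0.004 0.003 -0.03;0.01 0.004 0.003 -0.03;0.01 0.004 0.003 0;0.01 0.004 0.003 0;0.01 0.004 0.003 0;0.01 0 0 0;0.01 0 0 0;0.01 0 0 0;0.01 0 0 0;0.01 0 0 0;0.01 0 0 0;0.01 0 0 0;0.01 0 0 0;0.01 0 0 0;0.01 0 0 0;0.01 0 0 0"

```text
clock: 27.7
position: [0.382, 0.2883, 0.1678]
ee_rot: [-0.417, 0.553, 0.425, 0.583]
ft_force: [-0.4, 0.8, 0.1]
grip_width: 0.877
```

```bash
python3 -c "
from h import *
togo([.3788,.2945,.02],73)
"
```

```text
clock 27.7 pos [0.382  0.2883 0.1678] jaw yaw 73.1 tilt [ 0.026  0.034 -0.999] grip 0.877 F [-0.4  0.8  0.1]
turn rad 0.001 (or -3.140) shift now [ 0.1478  0.0071 -0.0009] shift after turn [0.1478 0.0049 0.005 ] q7 0.56
```

play_rows:
  increments: "0.012 0.001 0.001 0;0.012 0.001 0.001 0;0.012 0.001 0.001 0;0.012 0 0 0;0.012 0 0 0;0.012 0 0 0;0.012 0 0 0;0.012 0 0 0;0.012 0 0 0;0 0 0 0"

```text
clock: 28.7
position: [0.3823, 0.2955, 0.0484]
ee_rot: [-0.417, 0.554, 0.424, 0.582]
ft_force: [-1.2, 0.6, 0.7]
grip_width: 0.875
```

```bash
python3 -c "
from h import *
togo([.3788,.2945,.015],73)
t=camera('top');s=camera('side')
for k in blobs(t,(100,120,60),(125,255,255),100): print(cv2.boundingRect(k),rectz(t,k,.014))
crop(s['img'],250,120,110,80,7,'pics/s13.png');crop(t['img'],180,180,110,100,6,'pics/t13.png')
"
```

```text
clock 28.7 pos [0.3823 0.2955 0.0484] jaw yaw 73.1 tilt [ 0.025  0.031 -0.999] grip 0.875 F [-1.2  0.6  0.7]
turn rad 0.002 (or -3.140) shift now [ 0.0333  0.0035 -0.0032] shift after turn [ 0.0334  0.003  -0.002 ] q7 0.73
(223, 226, 22, 31) ((0.43840569257736206, 0.27594324946403503), (0.0828622430562973, 0.05641130357980728), -16.283126831054688)
(198, 179, 27, 39) ((0.5730950832366943, 0.3462716042995453), (0.1179119125008583, 0.057454146444797516), -11.788345336914062)
(611, 141, 19, 16) ((0.7313365936279297, -0.9302287101745605), (0.06532487273216248, 0.03342776745557785), -63.682655334472656)
```

View pics/s13.png

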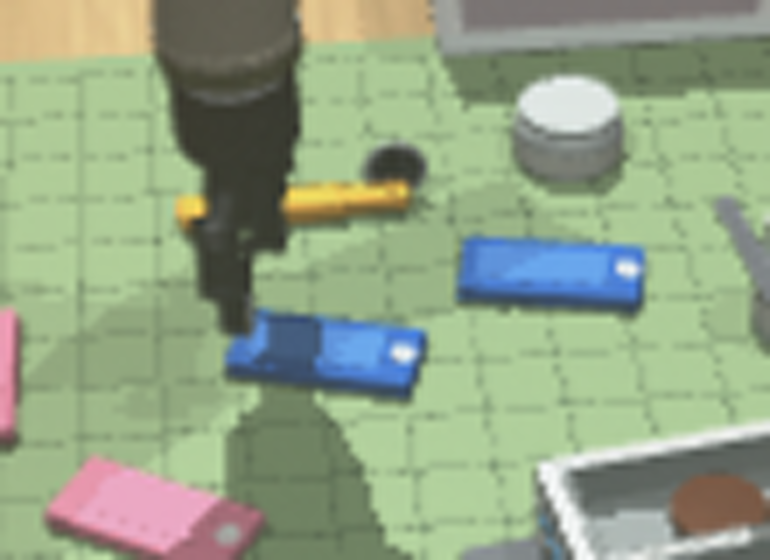

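View pics/t13.png

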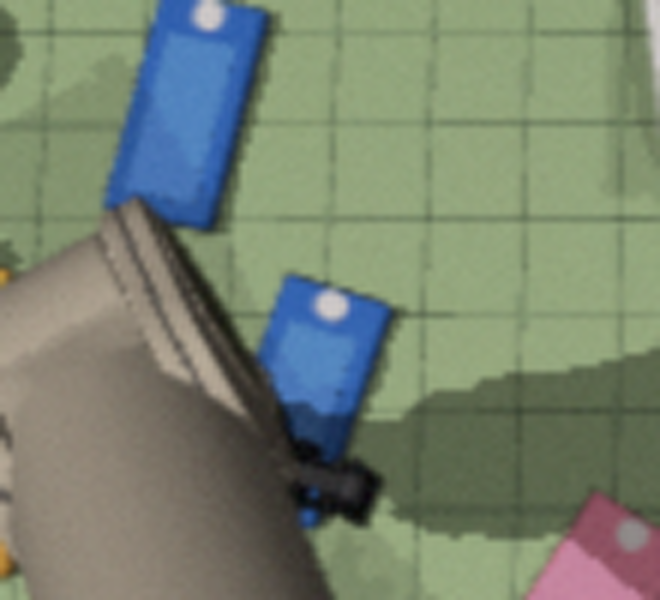

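play_rows:
  increments: "0.01 0.002 -0.001 0;0.01 0.001 -0.001 0;0.009 0 0 0;0.006 0 0 0;0 0 0 0"

```text
clock: 29.3
position: [0.3806, 0.2971, 0.0128]
ee_rot: [-0.417, 0.553, 0.425, 0.583]
ft_force: [0.3, -0.2, 0.6]
grip_width: 0.877
```

play_rows:
  increments: "0 0 0 0;0 0 0 0;0 0 0 0;0 0 0 0;0 0 0 0;0 0 0 0"
  hand: 1
  squeeze: 70

```text
clock: 29.9
position: [0.3808, 0.2969, 0.014]
ee_rot: [-0.416, 0.553, 0.425, 0.583]
ft_force: [-0.2, -0.1, -1.6]
grip_width: 0.645
```

```bash
python3 -c "
from h import *
togo([*F(-.29,.084),.10],98.2)
"
```

```text
clock 29.9 pos [0.3808 0.2969 0.014 ] jaw yaw 73.1 tilt [ 0.026  0.035 -0.999] grip 0.645 F [-0.2 -0.1 -1.6]
turn rad -0.439 (or +2.703) shift now [-0.0964 -0.0568 -0.2664] shift after turn [-0.086   0.0647 -0.2681] q7 0.79
```

play_rows:
  increments: "-0.02 0 0 0;-0.04 0 0 0;-0.05 0 0 0;-0.05 0 0 0;0 0 -0.02 -0.1;0 0 -0.02 -0.1;0 0 -0.02 -0.1;0 0 -0.02 -0.1;0 0 -0.02 -0.04;0 0.01 -0.02 0;0 0.01 -0.02 0;0 0.01 -0.02 0;0 0.01 -0.02 0;0 0.01 -0.02 0;0 0.01 -0.02 0;0 0 0 0"

```text
clock: 31.5
position: [0.3246, 0.0552, 0.1693]
ee_rot: [-0.536, 0.441, 0.54, 0.475]
ft_force: [-0.2, -0.2, -1.8]
grip_width: 0.645
```

```bash
python3 -c "
from h import *
togo([*F(-.29,.084),.03],98.2)
"
```

```text
clock 31.5 pos [0.3246 0.0552 0.1693] jaw yaw 99.2 tilt [ 0.027  0.04  -0.999] grip 0.645 F [-0.2 -0.2 -1.8]
turn rad 0.018 (or -3.124) shift now [ 0.1387 -0.0202 -0.0422] shift after turn [ 0.1393 -0.0253 -0.037 ] q7 1.16
```

play_rows:
  increments: "0.01 -0.004 -0.006 0.018;0.012 -0.004 -0.006 0;0.012 -0.004 -0.006 0;0.012 -0.004 -0.006 0;0.012 -0.003 -0.006 0;0.012 -0.003 -0.006 0;0.012 0 0 0;0.012 0 0 0;0.01 0 0 0;0.01 0 0 0;0.01 0 0 0;0.005 0 0 0;0 0 0 0"

```text
clock: 32.8
position: [0.3592, 0.0318, 0.0359]
ee_rot: [-0.533, 0.444, 0.535, 0.481]
ft_force: [-0.5, -0.1, -1.3]
grip_width: 0.643
```

```bash
python3 -c "
from h import *
togo([*F(-.25,.084),.031],98.2)
t=camera('top');s=camera('side')
crop(s['img'],260,150,130,100,6,'pics/s14.png');crop(t['img'],260,170,120,100,6,'pics/t14.png')
"
```

```text
clock 32.8 pos [0.3592 0.0318 0.0359] jaw yaw 98.2 tilt [ 0.033  0.041 -0.999] grip 0.643 F [-0.5 -0.1 -1.3]
turn rad 0.000 (or -3.141) shift now [ 0.0059 -0.0343 -0.009 ] shift after turn [ 0.0049 -0.0345 -0.0088] q7 1.44
```

View pics/s14.png

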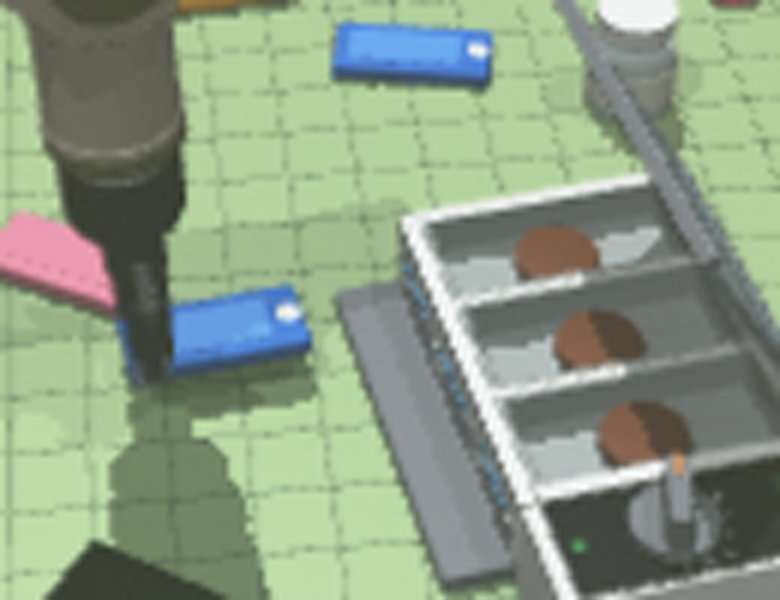

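View pics/t14.png

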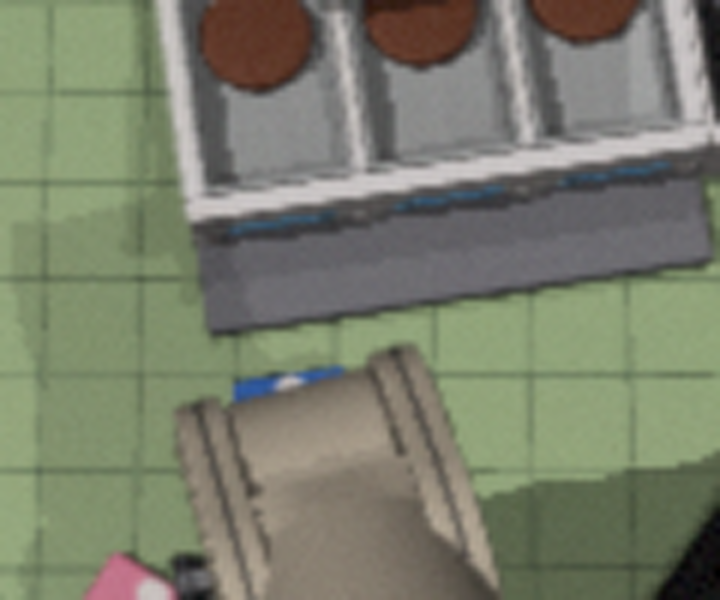

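play_rows:
  increments: "0.002 -0.012 -0.005 0;0 -0.012 -0.004 0;0 -0.012 0 0;0 -0.01 0 0;0 0 0 0"

```text
clock: 33.4
position: [0.4093, 0.0315, 0.0381]
ee_rot: [-0.533, 0.441, 0.536, 0.483]
ft_force: [-0.1, -0.3, -1.0]
grip_width: 0.642
```

```bash
python3 -c "
from h import *
togo([*F(-.204,.084),.031],98.2)
t=camera('top');s=camera('side')
crop(s['img'],280,160,110,80,7,'pics/s15.png');crop(t['img'],270,180,100,70,7,'pics/t15.png')
"
```

```text
clock 33.4 pos [0.4093 0.0315 0.0381] jaw yaw 98.3 tilt [ 0.036  0.047 -0.998] grip 0.642 F [-0.1 -0.3 -1. ]
turn rad 0.002 (or -3.139) shift now [ 0.0083 -0.0306 -0.0018] shift after turn [ 0.0071 -0.0309 -0.0014] q7 1.75
```

View pics/s15.png

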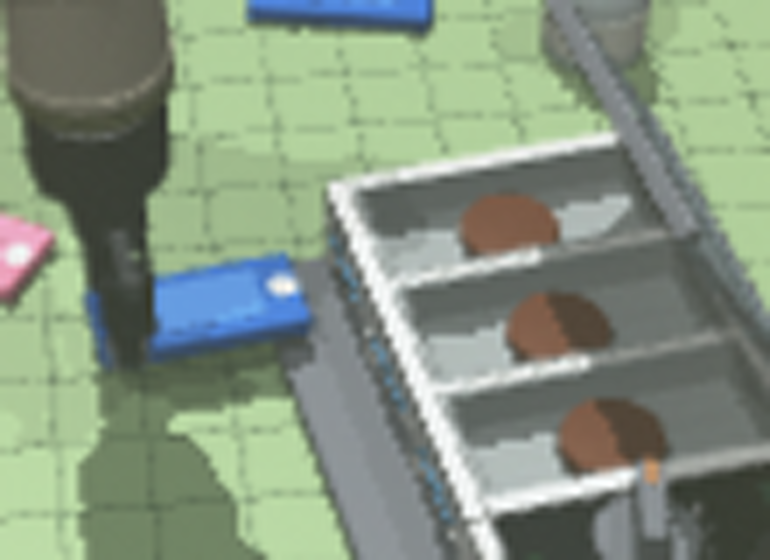

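View pics/t15.png

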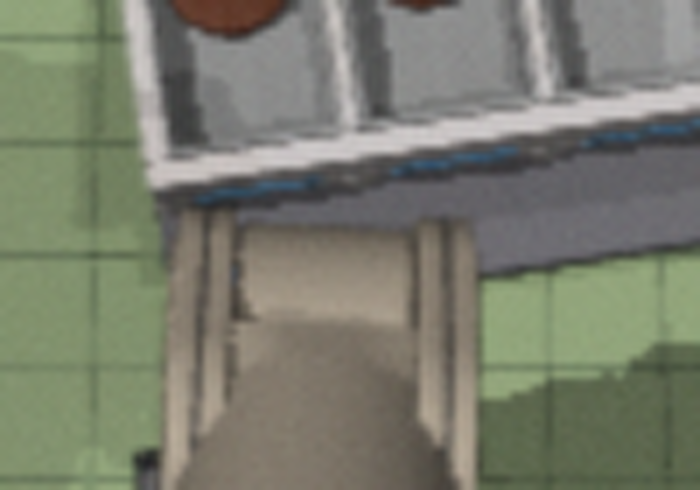

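play_rows:
  increments: "0.004 -0.006 -0.001 0;0.004 -0.006 -0.001 0;0 0 0 0"

```text
clock: 33.8
position: [0.4184, 0.032, 0.0301]
ee_rot: [-0.531, 0.441, 0.537, 0.484]
ft_force: [-0.6, 0.6, -1.3]
grip_width: 0.642
```

```bash
python3 -c "
from h import *
togo([*F(-.204,.084),.031],98.2)
t=camera('top');s=camera('side')
crop(s['img'],300,160,90,80,8,'pics/s16.png')
"
```

```text
clock 33.8 pos [0.4184 0.032  0.0301] jaw yaw 98.3 tilt [ 0.033  0.051 -0.998] grip 0.642 F [-0.6  0.6 -1.3]
turn rad 0.001 (or -3.140) shift now [-0.0001 -0.0219 -0.0005] shift after turn [-0.0009 -0.0219 -0.0005] q7 1.85
```

View pics/s16.png

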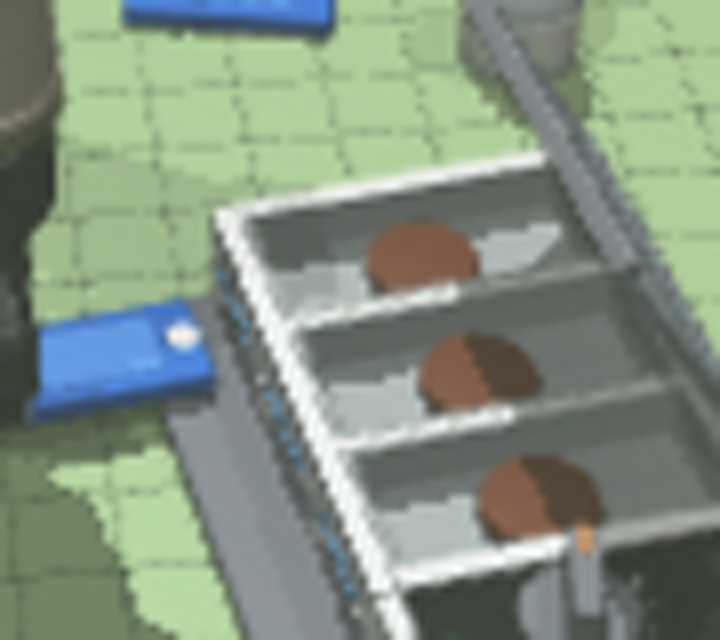

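play_rows:
  increments: "0.0004 -0.01 0 0;0.0004 -0.01 0 0;0.0004 -0.01 0 0;0.0004 -0.01 0 0;0 0 0 0"

```text
clock: 34.4
position: [0.4572, 0.0387, 0.0313]
ee_rot: [-0.53, 0.441, 0.539, 0.485]
ft_force: [0.1, 0.0, -1.2]
grip_width: 0.646
```

```bash
python3 -c "
from h import *
togo([*F(-.114,.084),.031],98.2)
t=camera('top');s=camera('side')
crop(s['img'],300,160,90,80,8,'pics/s17.png')
"
```

```text
clock 34.4 pos [0.4572 0.0387 0.0313] jaw yaw 98.3 tilt [ 0.032  0.055 -0.998] grip 0.646 F [ 0.1  0.  -1.2]
turn rad 0.001 (or -3.140) shift now [ 0.003  -0.0724 -0.0018] shift after turn [ 0.0003 -0.0724 -0.0017] q7 1.94
```

View pics/s17.png

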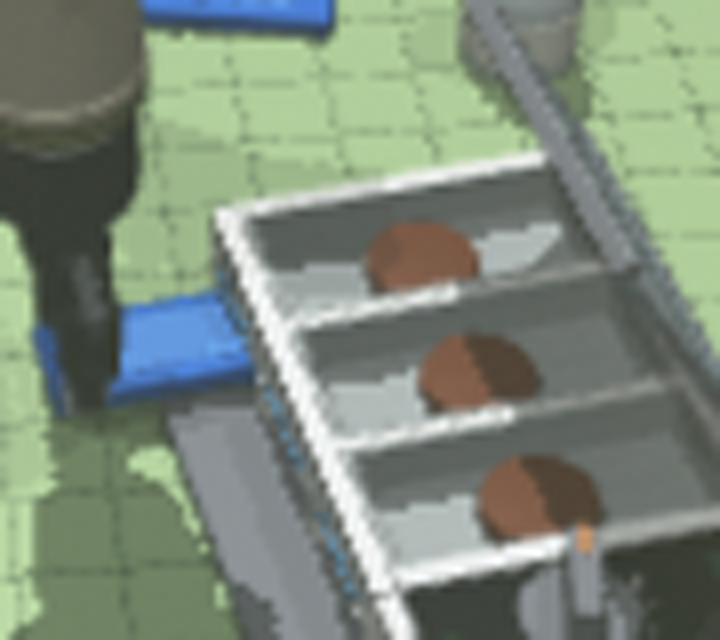

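Front is in the slot mouth with no side force. Continuing inward.

play_rows:
  increments: "0.0006 -0.01 -0.001 0;0.0006 -0.01 0 0;0.0006 -0.01 0 0;0.0006 -0.01 0 0;0 0 0 0"

```text
clock: 35.0
position: [0.4988, 0.0438, 0.0297]
ee_rot: [-0.529, 0.441, 0.539, 0.485]
ft_force: [0.5, -1.0, -0.6]
grip_width: 0.646
```

```bash
python3 -c "
from h import *
togo([*F(-.114,.084),.029],98.2)
"
```

```text
clock 35.0 pos [0.4988 0.0438 0.0297] jaw yaw 98.3 tilt [ 0.03   0.056 -0.998] grip 0.646 F [ 0.5 -1.  -0.6]
turn rad 0.001 (or -3.141) shift now [ 0.0018 -0.0305 -0.0008] shift after turn [ 0.0007 -0.0306 -0.0008] q7 2.00
```

play_rows:
  increments: "0.0004 -0.01 0 0;0.0004 -0.008 0 0;0 -0.006 0 0;0 -0.004 0 0;0 0 0 0"

```text
clock: 35.5
position: [0.5237, 0.047, 0.0277]
ee_rot: [-0.526, 0.444, 0.542, 0.482]
ft_force: [0.7, 0.2, 1.9]
grip_width: 0.644
```

```bash
python3 -c "
from h import *
togo([*F(-.114,.084),.029],98.2)
t=camera('top');s=camera('side')
crop(s['img'],300,160,90,80,8,'pics/s18.png')
"
```

```text
clock 35.5 pos [0.5237 0.047  0.0277] jaw yaw 98.2 tilt [ 0.018  0.055 -0.998] grip 0.644 F [0.7 0.2 1.9]
turn rad 0.001 (or -3.141) shift now [-0.0011 -0.0055 -0.0003] shift after turn [-0.0013 -0.0055 -0.0004] q7 2.01
```

View pics/s18.png

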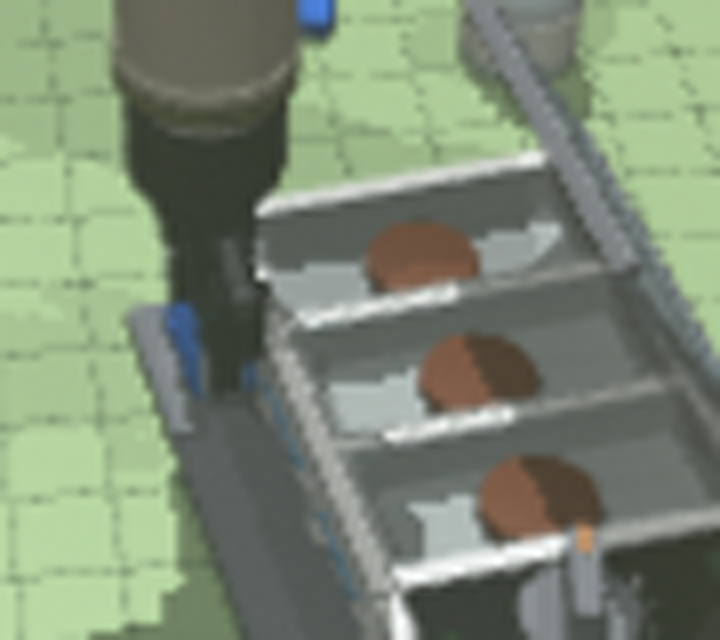

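play_rows:
  increments: "0 -0.003 0 0;0 -0.003 0 0;0 -0.003 0 0"

```text
clock: 35.9
position: [0.5243, 0.0469, 0.0275]
ee_rot: [-0.52, 0.448, 0.548, 0.478]
ft_force: [-21.9, -1.3, 24.4]
grip_width: 0.646
```

```bash
python3 -c "
from h import *
togo([*F(-.114,.084),.029],98.2)
"
```

```text
clock 35.9 pos [0.5243 0.0469 0.0275] jaw yaw 98.2 tilt [-0.002  0.057 -0.998] grip 0.646 F [-21.9  -1.3  24.4]
turn rad -0.001 (or +3.141) shift now [-0.0014 -0.0049 -0.0001] shift after turn [-0.0015 -0.0049 -0.0002] q7 2.02
```

play_rows:
  increments: "0 0.001 0 0;0 0 0 0"

```text
clock: 36.1
position: [0.5238, 0.0468, 0.0282]
ee_rot: [-0.52, 0.448, 0.548, 0.478]
ft_force: [0.4, 0.0, -0.3]
grip_width: 0.644
```

play_rows:
  increments: "0 0 0 0;0 0 0 0;0 0 0 0"
  hand: -0.69

```text
clock: 36.4
position: [0.5251, 0.0471, 0.0286]
ee_rot: [-0.521, 0.447, 0.547, 0.479]
ft_force: [0.6, -0.2, 0.1]
grip_width: 0.846
```

play_rows:
  increments: "-0.01 0 0 0;-0.02 0.01 0 0;-0.03 0.03 0 0;-0.03 0.04 0 0;0 0.04 0 0;0 0.03 0 0"

```text
clock: 37.0
position: [0.4092, 0.0249, 0.1154]
ee_rot: [-0.521, 0.451, 0.545, 0.478]
ft_force: [-0.3, -0.1, -0.4]
grip_width: 0.84
```

```bash
python3 -c "
from h import *
togo([*F(-.114,.084),.029],98.2)
t=camera('top');s=camera('side')
cv2.imwrite('pics/top19.png',t['img'])
crop(s['img'],290,150,110,90,7,'pics/s19.png');crop(t['img'],280,190,90,50,8,'pics/t19.png')
"
```

```text
clock 37.0 pos [0.4092 0.0249 0.1154] jaw yaw 97.9 tilt [-0.     0.051 -0.999] grip 0.840 F [-0.3 -0.1 -0.4]
turn rad -0.005 (or +3.137) shift now [ 0.0874 -0.1213  0.0014] shift after turn [ 0.0864 -0.122   0.0052] q7 1.46
```

View pics/s19.png

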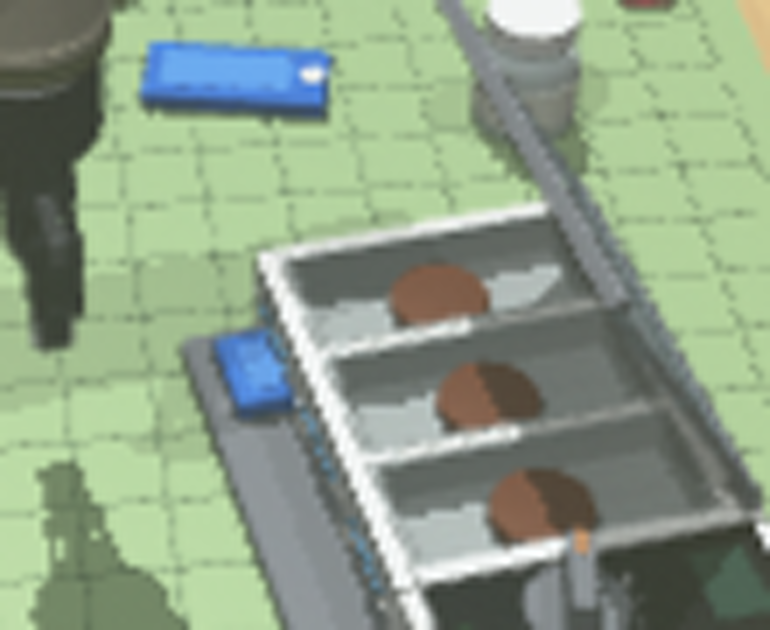

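View pics/t19.png

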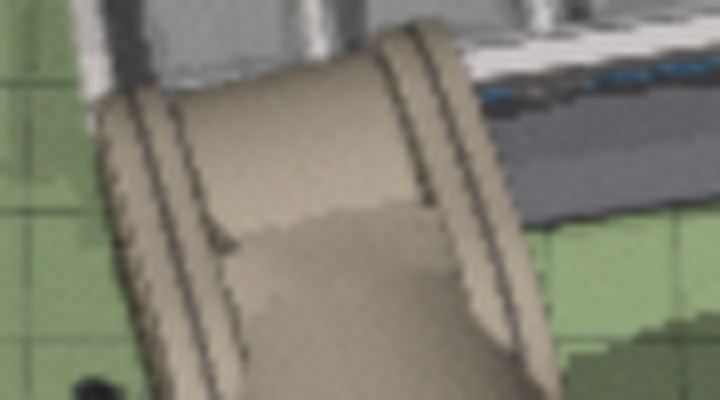

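```bash
python3 -c "
from h import *
togo([.5303,.3554,.20],78)
"
```

```text
clock 37.1 pos [0.4079 0.0259 0.1161] jaw yaw 97.9 tilt [-0.     0.061 -0.998] grip 0.845 F [-0.7 -0.3  0.5]
turn rad 0.348 (or -2.794) shift now [-0.0638 -0.1672  0.314 ] shift after turn [-0.0839 -0.0513  0.3478] q7 1.46
```

play_rows:
  increments: "0 0 0.025 0.07;0 0 0.025 0.07;0 0 0.03 0.07;0 0 0.03 0.07;0 -0.007 0.03 0.07;0 -0.008 0.03 0;0 -0.008 0.03 0;0 -0.008 0.03 0;0 -0.008 0.03 0;0 -0.008 0.03 0;0 -0.008 0.03 0;0 -0.008 0.02 0;0 0 0 0;-0.04 0 0 0;-0.05 0 0 0;-0.05 0 0 0;0 0 0 0"

```text
clock: 38.8
position: [0.527, 0.3542, 0.2746]
ee_rot: [-0.426, 0.54, 0.457, 0.563]
ft_force: [-0.0, -0.3, -1.0]
grip_width: 0.845
```

```bash
python3 -c "
from h import *
togo([.5303,.3554,.012],78)
t=camera('top');s=camera('side')
for k in blobs(t,(100,120,60),(125,255,255),60): print(cv2.boundingRect(k),rectz(t,k,.014))
for k in blobs(t,(100,120,60),(125,255,255),60): print(cv2.boundingRect(k),rectz(t,k,.028))
crop(t['img'],280,190,90,50,8,'pics/t20.png')
cv2.imwrite('pics/top20.png',t['img'])
"
```

```text
clock 38.8 pos [0.527  0.3542 0.2746] jaw yaw 77.3 tilt [-0.002  0.055 -0.999] grip 0.845 F [-0.  -0.3 -1. ]
turn rad -0.012 (or +3.130) shift now [ 0.2623 -0.0066 -0.012 ] shift after turn [ 0.2626 -0.003   0.0019] q7 0.95
(298, 206, 20, 13) ((0.5268962383270264, 0.04684273526072502), (0.057207826524972916, 0.035089146345853806), -82.43393659591675)
(202, 186, 27, 40) ((0.5486806631088257, 0.33247390389442444), (0.11842075735330582, 0.05766500160098076), -12.208847045898438)
(584, 154, 11, 10) ((0.6977013945579529, -0.8305339813232422), (0.03189914673566818, 0.029633572325110435), 89.8401870727539)
(610, 141, 20, 16) ((0.7307175993919373, -0.9289771914482117), (0.06811732053756714, 0.03342776745557785), -63.682655334472656)
(298, 206, 20, 13) ((0.5235775709152222, 0.04627443850040436), (0.0566568486392498, 0.034751176834106445), -82.43394041061401)
(202, 186, 27, 40) ((0.5451521277427673, 0.3291546702384949), (0.11728020757436752, 0.05710962787270546), -12.208824157714844)
(584, 154, 11, 10) ((0.6927376389503479, -0.8226522207260132), (0.03159195929765701, 0.029348209500312805), 89.84029388427734)
(610, 141, 20, 16) ((0.7254359126091003, -0.920147180557251), (0.06746122986078262, 0.03310580551624298), -63.682905197143555)
```

View pics/top20.png

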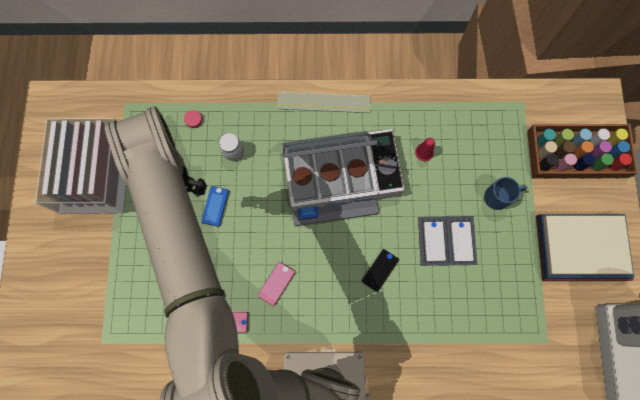

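View pics/t20.png

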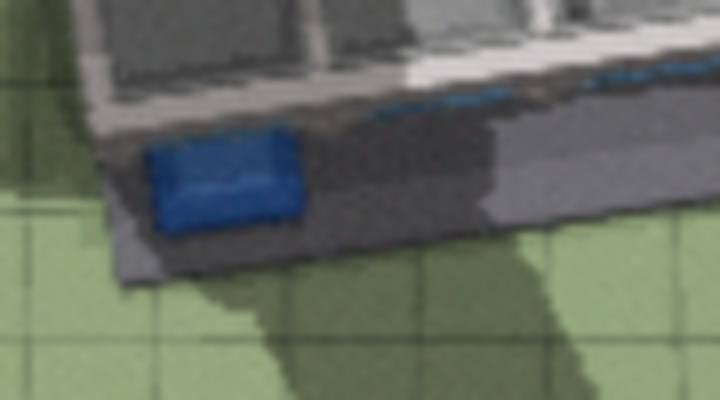

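play_rows:
  increments: "-0.05 0 0 0;-0.05 0 0 0;-0.05 0 0 0;0.012 0 0 0;0.012 0 0 0;0.012 0 0 0;0.012 0 0 0;0.012 0 0 0;0.012 0 0 0;0.012 0 0 0;0.012 0 0 0;0.012 0 0 0;0.012 0 0 0"
  hand: -0.75

```text
clock: 40.2
position: [0.5198, 0.3517, 0.2796]
ee_rot: [-0.427, 0.55, 0.458, 0.553]
ft_force: [0.4, 1.0, 0.3]
grip_width: 0.874
```

```bash
python3 -c "
from h import *
togo([.5057,.3418,.012],77.8)
"
```

```text
clock 40.2 pos [0.5198 0.3517 0.2796] jaw yaw 77.5 tilt [-0.024  0.037 -0.999] grip 0.874 F [0.4 1.  0.3]
turn rad -0.006 (or +3.136) shift now [ 0.2674  0.0031 -0.0211] shift after turn [ 0.2676  0.0117 -0.0127] q7 0.95
```

play_rows:
  increments: "0.015 0 -0.001 0;0.015 0 -0.001 0;0.015 0 -0.001 0;0.015 0 -0.001 0;0.015 0 -0.001 0;0.015 0 -0.001 0;0.015 0 -0.001 0;0.015 0 -0.001 0;0.015 0 -0.001 0;0.015 0 -0.001 0;0.015 0 -0.001 0;0.015 0 -0.001 0;0.015 0 -0.001 0;0.015 0 -0.001 0;0 0 0 0"

```text
clock: 41.7
position: [0.5103, 0.345, 0.0501]
ee_rot: [-0.427, 0.55, 0.458, 0.552]
ft_force: [-1.1, -0.4, -0.1]
grip_width: 0.877
```

```bash
python3 -c "
from h import *
togo([.5057,.3418,.012],77.8)
t=camera('top');s=camera('side')
crop(s['img'],280,120,110,80,7,'pics/s21.png')
for k in blobs(t,(100,120,60),(125,255,255),60): print(cv2.boundingRect(k),rectz(t,k,.014))
"
```

```text
clock 41.7 pos [0.5103 0.345  0.0501] jaw yaw 77.5 tilt [-0.025  0.036 -0.999] grip 0.877 F [-1.1 -0.4 -0.1]
turn rad -0.006 (or +3.136) shift now [ 0.038   0.0026 -0.0052] shift after turn [ 0.0381  0.0039 -0.0041] q7 1.08
(204, 216, 16, 10) ((0.5017162561416626, 0.3400316834449768), (0.05032278597354889, 0.023004740476608276), 78.4757308959961)
(298, 206, 20, 13) ((0.5276613831520081, 0.046781398355960846), (0.05766269937157631, 0.03587301820516586), -82.80469465255737)
(209, 186, 20, 23) ((0.5746505260467529, 0.3269611597061157), (0.0638546422123909, 0.05686512961983681), -12.410575866699219)
(584, 154, 11, 11) ((0.6963005065917969, -0.8296815156936646), (0.030936621129512787, 0.03089170530438423), 18.578962326049805)
(611, 141, 19, 16) ((0.7313365936279297, -0.9302287101745605), (0.06532487273216248, 0.03342776745557785), -63.682655334472656)
```

View pics/s21.png

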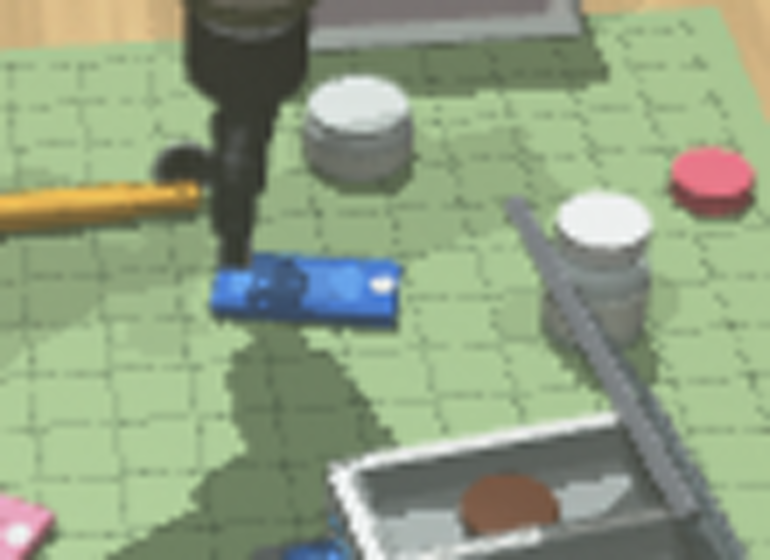

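play_rows:
  increments: "0.01 0.002 -0.003 -0.006;0.01 0.001 -0.002 0;0.01 0 0 0;0.006 0 0 0;0 0 0 0"

```text
clock: 42.3
position: [0.5073, 0.3432, 0.0149]
ee_rot: [-0.429, 0.547, 0.46, 0.553]
ft_force: [0.1, -0.6, 0.0]
grip_width: 0.876
```

play_rows:
  increments: "0 0 0 0;0 0 0 0;0 0 0 0;0 0 0 0;0 0 0 0;0 0 0 0"
  hand: 1

```text
clock: 42.9
position: [0.5079, 0.3433, 0.0164]
ee_rot: [-0.429, 0.546, 0.46, 0.553]
ft_force: [-0.9, -1.1, -1.0]
grip_width: 0.631
```

```bash
python3 -c "
from h import *
togo([*F(-.27,-.084),.15],98.2)
"
```

```text
clock 42.9 pos [0.5079 0.3433 0.0164] jaw yaw 77.8 tilt [-0.02   0.041 -0.999] grip 0.631 F [-0.9 -1.1 -1. ]
turn rad -0.355 (or +2.786) shift now [-0.151   0.0089 -0.4915] shift after turn [-0.1336  0.1772 -0.4639] q7 1.11
```

play_rows:
  increments: "0 0 0 0;0 0 0 0;0.003 0 0 0;0.003 0 0 0;0.001 0 0 0"
  hand: -0.6

```text
clock: 43.4
position: [0.5081, 0.344, 0.0092]
ee_rot: [-0.429, 0.546, 0.46, 0.554]
ft_force: [0.3, 0.7, 0.8]
grip_width: 0.8
```

play_rows:
  increments: "0 0 0 0;0 0 0 0;0 0 0 0;0 0 0 0;0 0 0 0;0 0 0 0"
  hand: 1

```text
clock: 44.0
position: [0.5083, 0.344, 0.0096]
ee_rot: [-0.429, 0.546, 0.46, 0.554]
ft_force: [-0.2, -0.1, 0.5]
grip_width: 0.652
```

```bash
python3 -c "
from h import *
togo([*F(-.27,-.084),.15],98.2)
"
```

```text
clock 44.0 pos [0.5083 0.344  0.0096] jaw yaw 77.9 tilt [-0.019  0.041 -0.999] grip 0.652 F [-0.2 -0.1  0.5]
turn rad -0.355 (or +2.787) shift now [-0.1583  0.0094 -0.4919] shift after turn [-0.1404  0.1777 -0.4646] q7 1.12
```

play_rows:
  increments: "-0.02 0 0 0;-0.04 0 0 0;-0.04 0 0 0;-0.04 0 0 0;0 0.01 -0.02 -0.09;0 0.01 -0.025 -0.09;0 0.01 -0.03 -0.09;0 0.01 -0.03 -0.085;0 0.015 -0.03 0;0 0.015 -0.03 0;0 0.015 -0.03 0;0 0.015 -0.03 0;0 0.015 -0.03 0;0 0.015 -0.03 0;0 0.015 -0.03 0;0 0.01 -0.03 0;0 0.01 -0.03 0;0 0 -0.03 0;0 0 0 0"

```text
clock: 45.9
position: [0.3795, -0.0953, 0.1343]
ee_rot: [-0.521, 0.452, 0.555, 0.465]
ft_force: [0.1, 1.0, -1.1]
grip_width: 0.656
```

```bash
python3 -c "
from h import *
togo([*F(-.27,-.084),.03],98.2)
"
```

```text
clock 45.9 pos [ 0.3795 -0.0953  0.1343] jaw yaw 99.1 tilt [-0.025  0.045 -0.999] grip 0.656 F [ 0.1  1.  -1.1]
turn rad 0.016 (or -3.125) shift now [ 0.1016 -0.0135 -0.0534] shift after turn [ 0.1043 -0.0125 -0.0482] q7 1.64
```

play_rows:
  increments: "0.01 -0.002 -0.01 0.016;0.012 -0.002 -0.01 0;0.012 -0.002 -0.01 0;0.012 -0.002 -0.01 0;0.012 -0.002 -0.006 0;0.012 0 0 0;0.012 0 0 0;0.01 0 0 0;0 0 0 0"

```text
clock: 46.8
position: [0.3929, -0.1262, 0.0377]
ee_rot: [-0.517, 0.454, 0.556, 0.467]
ft_force: [0.1, -0.2, -1.0]
grip_width: 0.654
```

```bash
python3 -c "
from h import *
togo([*F(-.204,-.084),.0265],98.2)
t=camera('top');s=camera('side')
crop(s['img'],280,160,120,100,6,'pics/s22.png');crop(t['img'],290,180,120,90,6,'pics/t22.png')
"
```

```text
clock 46.8 pos [ 0.3929 -0.1262  0.0377] jaw yaw 98.7 tilt [-0.03   0.05  -0.998] grip 0.654 F [ 0.1 -0.2 -1. ]
turn rad 0.009 (or -3.133) shift now [ 0.0088 -0.0697 -0.0168] shift after turn [ 0.0112 -0.0696 -0.0156] q7 2.32
```

View pics/s22.png

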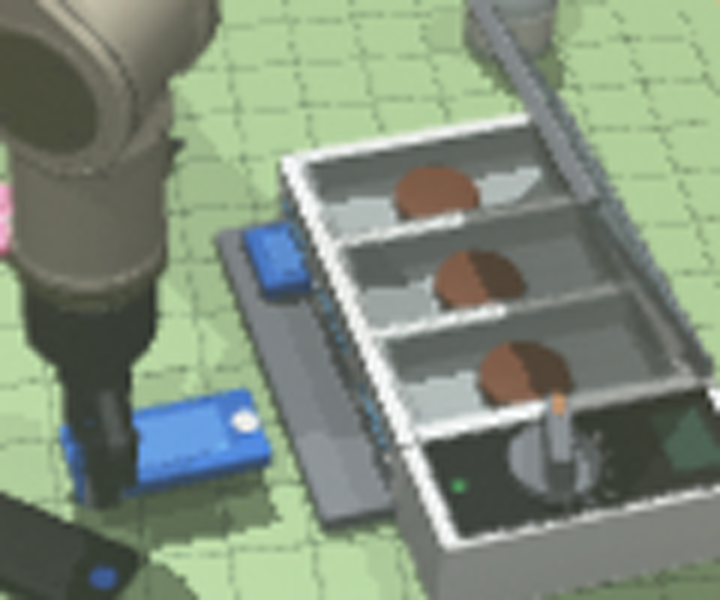

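View pics/t22.png

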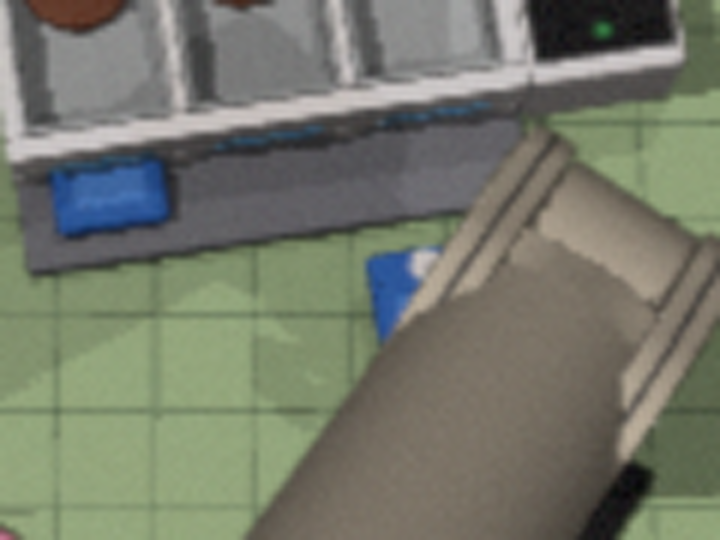

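```bash
python3 -c "
from h import *
print(np.round(get_obs()['joint_pos'],3))
togo([*F(-.27,0),.06],98.2)
togo([*F(-.204,0),.0265],98.2)
"
```

```text
[-0.84   0.283  1.191  2.21  -0.386  0.906  2.318]
clock 46.9 pos [ 0.3937 -0.1265  0.0388] jaw yaw 98.7 tilt [-0.028  0.05  -0.998] grip 0.656 F [-0.1 -0.7 -1.5]
turn rad 0.009 (or -3.133) shift now [-0.0175 -0.0031  0.0698] shift after turn [-0.0212 -0.0029  0.0687] q7 2.32
clock 46.9 pos [ 0.3937 -0.1265  0.0388] jaw yaw 98.7 tilt [-0.028  0.05  -0.998] grip 0.656 F [-0.1 -0.7 -1.5]
turn rad 0.009 (or -3.133) shift now [ 0.0146 -0.0698  0.0674] shift after turn [ 0.0123 -0.0689  0.0687] q7 2.32
```

play_rows:
  increments: "-0.01 0 0.01 0.009;-0.01 0 0.012 0;-0.003 0 0.012 0;0 -0.005 0.012 0;0 -0.005 0.012 0;0 -0.005 0.01 0;0 0 0 0"

```text
clock: 47.6
position: [0.4017, -0.0548, 0.0691]
ee_rot: [-0.514, 0.453, 0.553, 0.473]
ft_force: [0.6, 0.2, -2.2]
grip_width: 0.654
```

```bash
python3 -c "
from h import *
print(np.round(get_obs()['joint_pos'],3))
togo([*F(-.204,0),.0265],98.2)
"
```

```text
[-1.151  0.086  1.287  2.217 -0.169  0.937  1.951]
clock 47.6 pos [ 0.4017 -0.0548  0.0691] jaw yaw 98.1 tilt [-0.023  0.057 -0.998] grip 0.654 F [ 0.6  0.2 -2.2]
turn rad -0.002 (or +3.139) shift now [ 0.0417 -0.0513 -0.0035] shift after turn [ 0.0426 -0.0507 -0.0011] q7 1.95
```

play_rows:
  increments: "0.01 -0.005 0 0;0.01 -0.005 0 0;0.01 0 0 0;0.005 0 0 0;0 0 0 0"

```text
clock: 48.1
position: [0.4121, -0.0524, 0.0336]
ee_rot: [-0.515, 0.453, 0.553, 0.474]
ft_force: [-0.5, -0.1, -0.8]
grip_width: 0.649
```

```bash
python3 -c "
from h import *
print(np.round(get_obs()['joint_pos'],3))
togo([*F(-.204,0),.0265],98.2)
"
```

```text
[-0.977  0.271  1.146  2.219 -0.394  0.879  2.135]
clock 48.1 pos [ 0.4121 -0.0524  0.0336] jaw yaw 98.1 tilt [-0.021  0.058 -0.998] grip 0.649 F [-0.5 -0.1 -0.8]
turn rad -0.002 (or +3.140) shift now [ 0.0064 -0.0402 -0.0023] shift after turn [ 0.0071 -0.0402 -0.0019] q7 2.13
```

play_rows:
  increments: "0.003 -0.01 -0.001 0;0.002 -0.01 -0.001 0;0.001 -0.01 0 0;0 0 0 0"

```text
clock: 48.5
position: [0.4435, -0.0506, 0.0285]
ee_rot: [-0.515, 0.453, 0.552, 0.474]
ft_force: [-0.1, -0.4, -1.7]
grip_width: 0.651
```

```bash
python3 -c "
from h import *
print(np.round(get_obs()['joint_pos'],3))
togo([*F(-.204,0),.0265],98.2)
t=camera('top');s=camera('side')
crop(s['img'],300,170,90,80,8,'pics/s23.png')
"
```

```text
[-0.882  0.367  1.062  2.148 -0.484  0.899  2.189]
clock 48.5 pos [ 0.4435 -0.0506  0.0285] jaw yaw 98.0 tilt [-0.02   0.058 -0.998] grip 0.651 F [-0.1 -0.4 -1.7]
turn rad -0.003 (or +3.138) shift now [ 0.002  -0.0089  0.0007] shift after turn [ 0.002  -0.0088  0.0008] q7 2.19
```

View pics/s23.png

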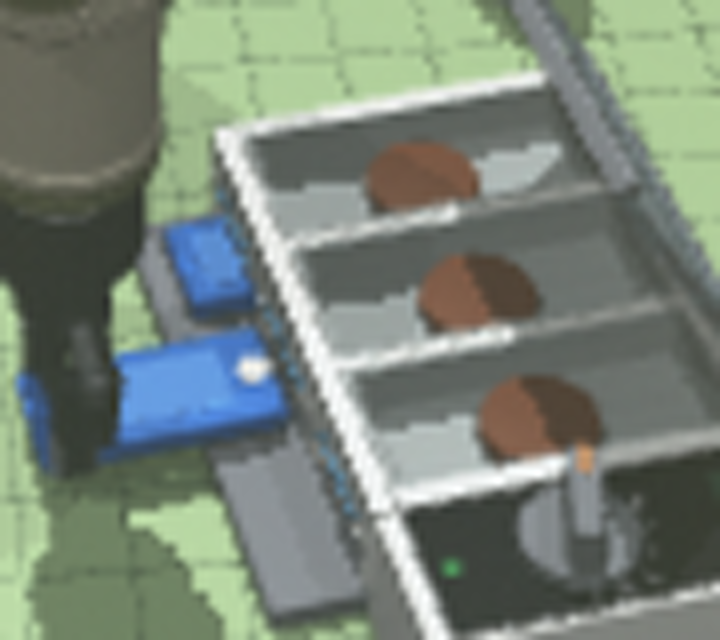

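play_rows:
  increments: "0 -0.01 0 0;0 -0.01 0 0;0 -0.01 0 0;0 0 0 0"

```text
clock: 49.0
position: [0.474, -0.0458, 0.0283]
ee_rot: [-0.514, 0.452, 0.553, 0.475]
ft_force: [0.1, -0.3, -1.6]
grip_width: 0.655
```

```bash
python3 -c "
from h import *
print(np.round(get_obs()['joint_pos'],3))
togo([*F(-.112,0),.0265],98.2)
t=camera('top');s=camera('side')
crop(s['img'],300,170,90,80,8,'pics/s24.png')
"
```

```text
[-0.825  0.435  1.01   2.074 -0.536  0.93   2.204]
clock 49.0 pos [ 0.474  -0.0458  0.0283] jaw yaw 98.0 tilt [-0.02   0.06  -0.998] grip 0.655 F [ 0.1 -0.3 -1.6]
turn rad -0.003 (or +3.138) shift now [ 0.001  -0.0699  0.0004] shift after turn [ 0.0018 -0.0699  0.0003] q7 2.20
```

View pics/s24.png

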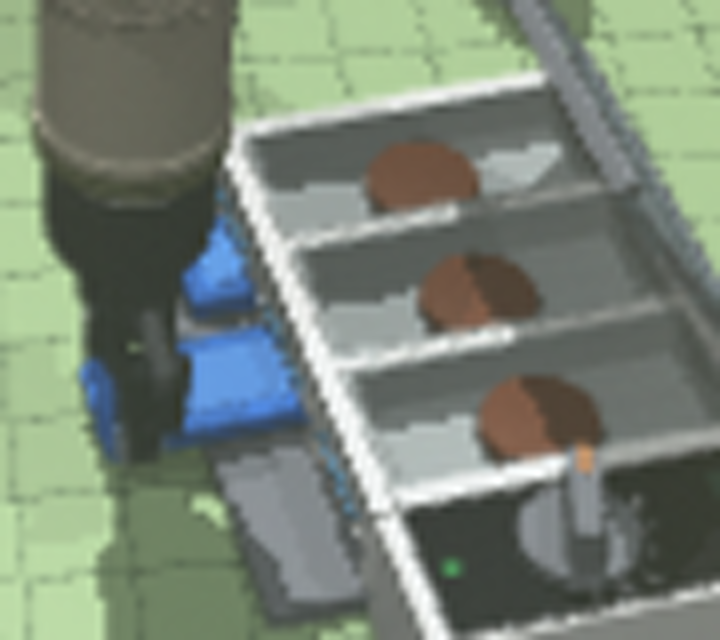

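In the slot, no side load. Continuing.

play_rows:
  increments: "0.0005 -0.01 0 0;0.0005 -0.01 0 0;0 -0.01 0 0;0 -0.01 0 0;0 0 0 0"

```text
clock: 49.6
position: [0.5157, -0.0398, 0.0263]
ee_rot: [-0.514, 0.453, 0.553, 0.475]
ft_force: [0.1, 0.6, -1.3]
grip_width: 0.655
```

```bash
python3 -c "
from h import *
print(np.round(get_obs()['joint_pos'],3))
togo([*F(-.112,0),.0265],98.2)
"
```

```text
[-0.76   0.523  0.954  1.971 -0.59   0.97   2.212]
clock 49.6 pos [ 0.5157 -0.0398  0.0263] jaw yaw 98.0 tilt [-0.021  0.06  -0.998] grip 0.655 F [ 0.1  0.6 -1.3]
turn rad -0.004 (or +3.138) shift now [-0.0006 -0.0278  0.0005] shift after turn [-0.0002 -0.0278  0.0004] q7 2.21
```

play_rows:
  increments: "-0.0005 -0.01 0 0;0 -0.008 0 0;0 -0.004 0 0;0 0 0 0"

```text
clock: 50.0
position: [0.5375, -0.0368, 0.0256]
ee_rot: [-0.512, 0.454, 0.554, 0.474]
ft_force: [-0.8, 1.2, -2.2]
grip_width: 0.654
```

play_rows:
  increments: "0 -0.003 0 0;0 -0.002 0 0"

```text
clock: 50.2
position: [0.5375, -0.0367, 0.0242]
ee_rot: [-0.509, 0.456, 0.557, 0.472]
ft_force: [-9.9, -2.0, 8.9]
grip_width: 0.653
```

```bash
python3 -c "
from h import *
togo([*F(-.112,0),.0265],98.2)
t=camera('top');s=camera('side')
crop(s['img'],300,170,90,80,8,'pics/s25.png')
"
```

```text
clock 50.2 pos [ 0.5375 -0.0367  0.0242] jaw yaw 97.9 tilt [-0.037  0.062 -0.997] grip 0.653 F [-9.9 -2.   8.9]
turn rad -0.006 (or +3.136) shift now [-0.0024 -0.0057  0.0006] shift after turn [-0.0023 -0.0058  0.0004] q7 2.21
```

View pics/s25.png

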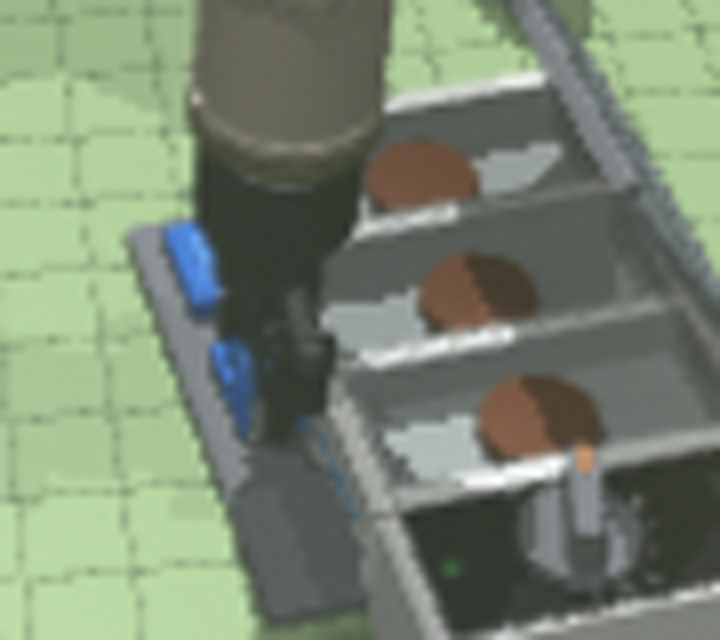

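play_rows:
  increments: "-0.001 0.001 0 0;0 0 0 0"

```text
clock: 50.5
position: [0.5365, -0.0371, 0.0255]
ee_rot: [-0.509, 0.456, 0.557, 0.472]
ft_force: [-0.5, 0.6, -1.5]
grip_width: 0.65
```

play_rows:
  increments: "0 0 0 0;0 0 0 0;0 0 0 0"
  hand: -0.6

```text
clock: 50.8
position: [0.5377, -0.0369, 0.026]
ee_rot: [-0.51, 0.455, 0.557, 0.472]
ft_force: [-0.4, -0.5, 0.2]
grip_width: 0.796
```

play_rows:
  increments: "-0.015 0 0 0;-0.03 0.005 0 0;-0.04 0.01 0 0;-0.03 0.02 0 0;0 0 0 0"

```text
clock: 51.3
position: [0.5068, -0.051, 0.149]
ee_rot: [-0.509, 0.456, 0.556, 0.473]
ft_force: [0.4, 0.9, 0.1]
grip_width: 0.798
```

```bash
python3 -c "
from h import *
togo([*F(-.16,0),.03],98.2)
t=camera('top');s=camera('side')
crop(s['img'],300,160,90,80,8,'pics/s26.png');crop(t['img'],280,190,90,50,8,'pics/t26.png')
print(np.round(get_obs()['joint_pos'],3))
"
```

```text
clock 51.3 pos [ 0.5068 -0.051   0.149 ] jaw yaw 97.7 tilt [-0.034  0.061 -0.998] grip 0.798 F [0.4 0.9 0.1]
turn rad -0.008 (or +3.134) shift now [0.1196 0.0068 0.0024] shift after turn [0.119  0.0098 0.0102] q7 2.07
[-0.914  0.331  1.134  1.888 -0.38   1.186  2.072]
```

View pics/s26.png

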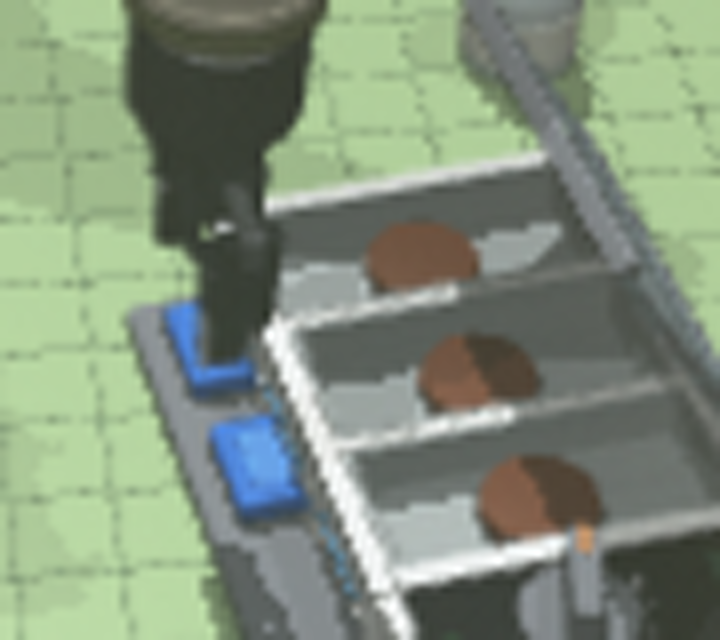

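View pics/t26.png

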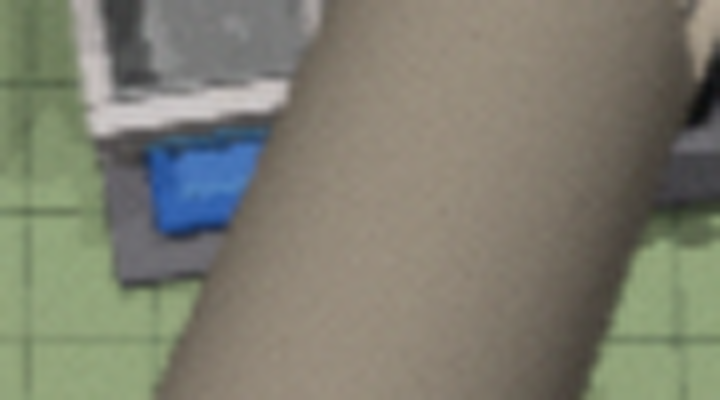

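play_rows:
  increments: "0.012 0.008 0.005 -0.008;0.015 0.007 0.005 0;0.015 0 0 0;0.015 0 0 0;0.015 0 0 0;0.015 0 0 0;0.012 0 0 0;0.01 0 0 0;0 0 0 0"
  hand: 1

```text
clock: 52.3
position: [0.4867, -0.0345, 0.0277]
ee_rot: [-0.511, 0.456, 0.559, 0.467]
ft_force: [0.1, -0.0, 0.3]
grip_width: -0.005
```

```bash
python3 -c "
from h import *
togo([*F(-.141,0),.028],98.2)
"
```

```text
clock 52.3 pos [ 0.4867 -0.0345  0.0277] jaw yaw 98.4 tilt [-0.042  0.057 -0.998] grip -0.005 F [ 0.1 -0.   0.3]
turn rad 0.003 (or -3.138) shift now [-0.0017 -0.0267 -0.0091] shift after turn [-0.0003 -0.0268 -0.009 ] q7 2.19
```

play_rows:
  increments: "-0.0005 -0.008 -0.004 0;-0.0005 -0.007 -0.004 0;0 -0.004 0 0;0 -0.003 0 0;0 -0.003 0 0"

```text
clock: 52.8
position: [0.5119, -0.0402, 0.028]
ee_rot: [-0.508, 0.458, 0.561, 0.466]
ft_force: [-22.7, -1.1, 16.8]
grip_width: 0.002
```

```bash
python3 -c "
from h import *
togo([*F(-.141,0),.028],98.2)
"
```

```text
clock 52.8 pos [ 0.5119 -0.0402  0.028 ] jaw yaw 98.3 tilt [-0.049  0.058 -0.997] grip 0.002 F [-22.7  -1.1  16.8]
turn rad 0.002 (or -3.139) shift now [-0.0001 -0.0026  0.0002] shift after turn [-0.     -0.0026  0.0002] q7 2.21
```

play_rows:
  increments: "-0.003 0.012 0 0;0 0.008 0.012 0;0 0 0.015 0;0 0 0.015 0;0 0 0.015 0;0 0 0.012 0;0 0 0.008 0;0 0 0 0"

```text
clock: 53.6
position: [0.4803, 0.0343, 0.0397]
ee_rot: [-0.509, 0.457, 0.56, 0.468]
ft_force: [0.3, -0.3, -0.3]
grip_width: -0.002
```

```bash
python3 -c "
from h import *
togo([*F(-.1436,.084),.028],98.2)
"
```

```text
clock 53.6 pos [0.4803 0.0343 0.0397] jaw yaw 98.2 tilt [-0.044  0.06  -0.997] grip -0.002 F [ 0.3 -0.3 -0.3]
turn rad -0.000 (or +3.141) shift now [ 0.0113 -0.021   0.0052] shift after turn [ 0.0117 -0.0206  0.006 ] q7 2.03
```

play_rows:
  increments: "0.006 -0.005 0.005 0;0.005 -0.005 0 0;0 -0.005 0 0;0 -0.003 0 0;0 -0.003 0 0;0 -0.003 0 0"

```text
clock: 54.2
position: [0.4997, 0.0412, 0.0259]
ee_rot: [-0.505, 0.46, 0.562, 0.466]
ft_force: [-18.4, -1.4, 13.2]
grip_width: -0.001
```

```bash
python3 -c "
from h import *
togo([*F(-.1436,.084),.028],98.2)
"
```

```text
clock 54.2 pos [0.4997 0.0412 0.0259] jaw yaw 98.0 tilt [-0.056  0.06  -0.997] grip -0.001 F [-18.4  -1.4  13.2]
turn rad -0.003 (or +3.138) shift now [-0.0019 -0.0003  0.0021] shift after turn [-0.0021 -0.0004  0.0019] q7 2.05
```

play_rows:
  increments: "0 0.015 0 0;0 0.02 0 0;-0.015 0 -0.01 0;-0.015 0 -0.01 0;-0.015 0 -0.01 0;-0.015 0 -0.01 0;-0.015 0 -0.01 0;-0.015 0 -0.01 0;-0.015 0 -0.01 0;-0.015 0 -0.01 0;-0.015 0 0 0;-0.015 0 0 0;-0.015 0 0 0;-0.015 0 0 0;-0.015 0 0 0;-0.015 0 0 0;-0.015 0 0 0;-0.015 0 0 0;-0.015 0 0 0;-0.015 0 0 0"

```text
clock: 56.2
position: [0.4988, -0.0862, 0.3219]
ee_rot: [-0.506, 0.466, 0.549, 0.475]
ft_force: [0.5, 0.5, -0.3]
grip_width: -0.002
```

```bash
python3 -c "
from h import *
togo([*F(.03,0),.29],98.2)
t=camera('top');s=camera('side')
crop(s['img'],290,110,130,140,5,'pics/s27.png');crop(t['img'],270,110,180,130,4,'pics/t27.png')
print(np.round(get_obs()['joint_pos'],3))
"
```

```text
clock 56.2 pos [ 0.4988 -0.0862  0.3219] jaw yaw 96.5 tilt [-0.036  0.051 -0.998] grip -0.002 F [ 0.5  0.5 -0.3]
turn rad -0.030 (or +3.112) shift now [ 0.0288 -0.1927  0.0479] shift after turn [ 0.0319 -0.1932  0.0439] q7 1.91
[-1.052  0.095  1.265  1.644 -0.133  1.513  1.908]
```

View pics/s27.png

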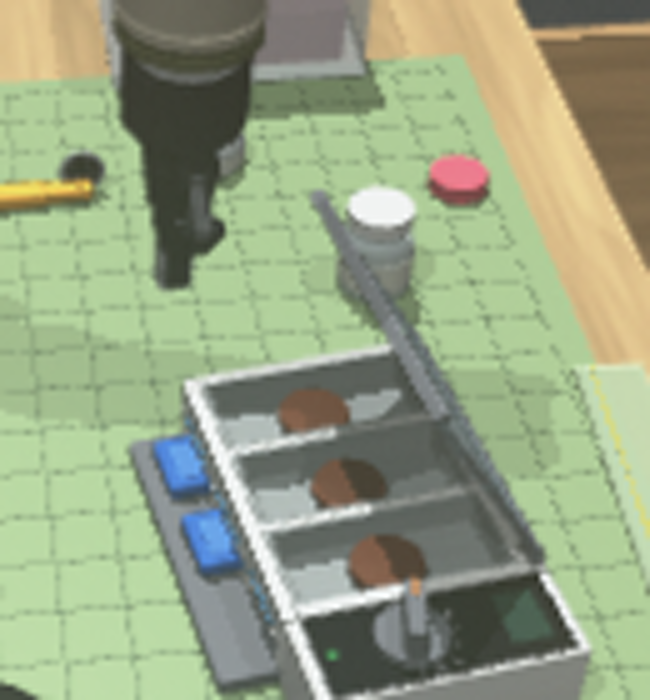

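View pics/t27.png

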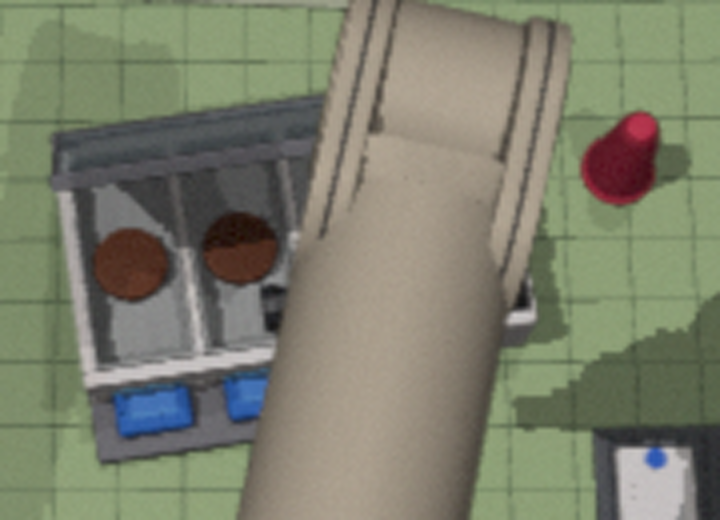

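play_rows:
  increments: "0 -0.02 0.006 -0.03;0 -0.02 0.006 0;0 -0.02 0.006 0;0 -0.02 0.006 0;0 -0.02 0.006 0;0 -0.02 0.006 0;0 -0.02 0.006 0;0 -0.02 0 0;0 -0.02 0 0;0 0 0 0"

```text
clock: 57.3
position: [0.6802, -0.0255, 0.3212]
ee_rot: [-0.513, 0.458, 0.553, 0.47]
ft_force: [1.0, -0.9, -0.3]
grip_width: -0.002
```

```bash
python3 -c "
from h import *
togo([*F(.026,0),.235],98.2)
print(np.round(get_obs()['joint_pos'],3))
"
```

```text
clock 57.3 pos [ 0.6802 -0.0255  0.3212] jaw yaw 97.9 tilt [-0.032  0.049 -0.998] grip -0.002 F [ 1.  -0.9 -0.3]
turn rad -0.005 (or +3.137) shift now [ 0.0865 -0.003   0.0051] shift after turn [ 0.0862 -0.0009  0.0097] q7 2.02
[-0.591  0.634  1.037  1.155 -0.573  1.666  2.025]
```

play_rows:
  increments: "0.015 0 0.003 -0.005;0.015 0 0.003 0;0.015 0 0.003 0;0.015 0 0 0;0.015 0 0 0;0.008 0 0 0;0 0 0 0"

```text
clock: 58.0
position: [0.672, -0.0152, 0.2315]
ee_rot: [-0.514, 0.458, 0.554, 0.468]
ft_force: [-0.0, 0.6, 0.6]
grip_width: 0.0
```

```bash
python3 -c "
from h import *
togo([*F(.0216,0),.22],98.2)
t=camera('top');s=camera('side')
crop(s['img'],290,90,130,150,5,'pics/s28.png')
print(np.round(get_obs()['joint_pos'],3))
"
```

```text
clock 58.0 pos [ 0.672  -0.0152  0.2315] jaw yaw 98.1 tilt [-0.034  0.047 -0.998] grip 0.000 F [-0.   0.6  0.6]
turn rad -0.002 (or +3.139) shift now [ 0.0113 -0.0035 -0.0022] shift after turn [ 0.0115 -0.0032 -0.0016] q7 2.05
[-0.654  0.652  1.022  1.334 -0.582  1.495  2.05 ]
```

View pics/s28.png

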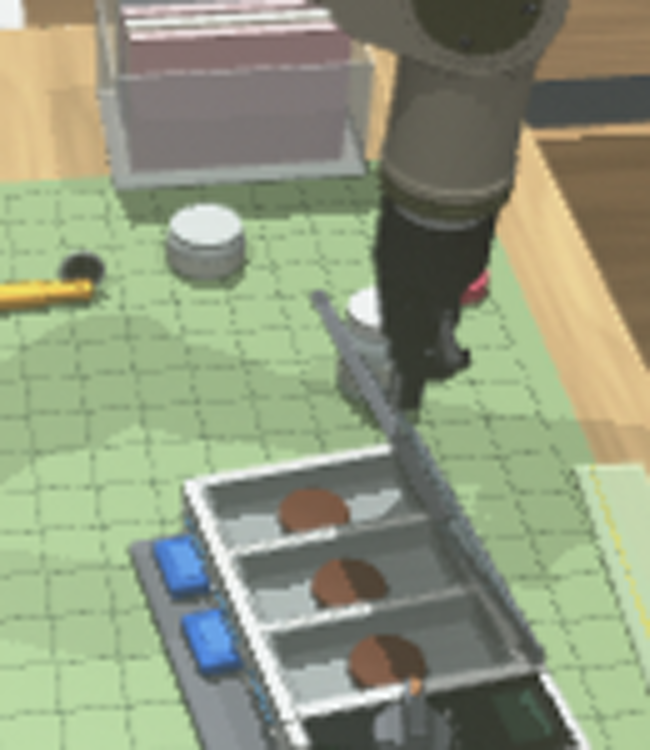

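play_rows:
  increments: "0.01 0 0 0;0.008 0.006 0 0;0.01 0.012 0 0;0.01 0.012 0 0"

```text
clock: 58.5
position: [0.6431, -0.0194, 0.1963]
ee_rot: [-0.517, 0.457, 0.551, 0.469]
ft_force: [2.1, 0.6, -0.0]
grip_width: -0.001
```

```bash
python3 -c "
from h import *
togo([*F(-.0256,0),.177],98.2)
"
```

```text
clock 58.5 pos [ 0.6431 -0.0194  0.1963] jaw yaw 98.1 tilt [-0.025  0.045 -0.999] grip -0.001 F [ 2.1  0.6 -0. ]
turn rad -0.002 (or +3.140) shift now [ 0.0195  0.0144 -0.0026] shift after turn [ 0.0193  0.0148 -0.0017] q7 2.08
```

play_rows:
  increments: "0.01 0.009 0 0;0.011 0.01 0 0;0.012 0.009 0 0;0.012 0.008 0 0;0.013 0.008 0 0;0.013 0.006 0 0"

```text
clock: 59.1
position: [0.5887, -0.0248, 0.1236]
ee_rot: [-0.518, 0.456, 0.55, 0.471]
ft_force: [0.5, -0.4, 0.6]
grip_width: -0.004
```

```bash
python3 -c "
from h import *
togo([*F(-.055,0),.105],98.2)
t=camera('top');s=camera('side')
crop(s['img'],290,110,130,130,5,'pics/s29.png')
"
```

```text
clock 59.1 pos [ 0.5887 -0.0248  0.1236] jaw yaw 98.1 tilt [-0.02   0.045 -0.999] grip -0.004 F [ 0.5 -0.4  0.6]
turn rad -0.002 (or +3.139) shift now [ 0.0182 -0.0107 -0.0049] shift after turn [ 0.0186 -0.0104 -0.0041] q7 2.12
```

View pics/s29.png

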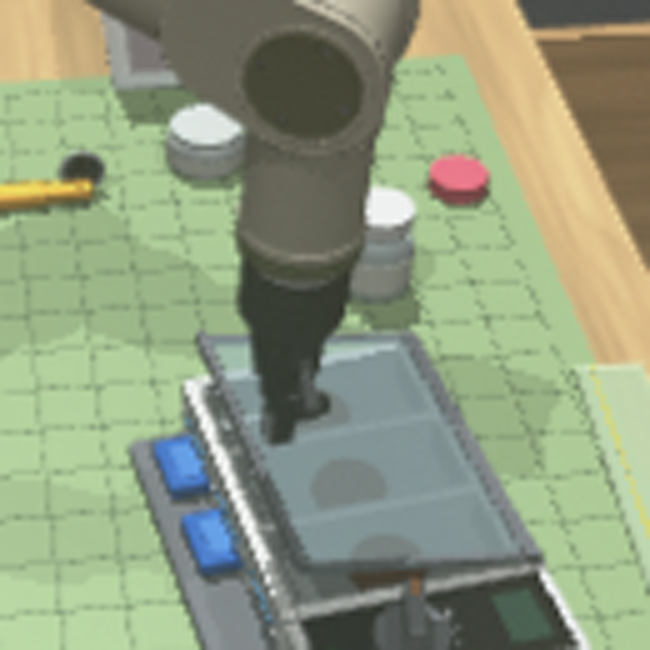

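play_rows:
  increments: "0.01 -0.002 0 0;0.01 -0.002 0 0;0.008 0 0 0;0.005 0 0 0"

```text
clock: 59.6
position: [0.5922, -0.0226, 0.0885]
ee_rot: [-0.518, 0.456, 0.55, 0.471]
ft_force: [-0.5, -0.8, 0.6]
grip_width: 0.0
```

```bash
python3 -c "
from h import *
togo([*F(-.06,0),.088],98.2)
"
```

```text
clock 59.6 pos [ 0.5922 -0.0226  0.0885] jaw yaw 98.1 tilt [-0.021  0.045 -0.999] grip 0.000 F [-0.5 -0.8  0.6]
turn rad -0.002 (or +3.139) shift now [ 0.0002 -0.0016 -0.0058] shift after turn [ 0.0005 -0.0016 -0.0058] q7 2.15
```

play_rows:
  increments: "0.002 0 0 0;0.002 0 0 0;0.002 0 0 0"

```text
clock: 59.9
position: [0.5924, -0.0229, 0.0879]
ee_rot: [-0.516, 0.455, 0.551, 0.472]
ft_force: [-12.9, 2.1, 27.8]
grip_width: -0.003
```

```bash
python3 -c "
from h import *
togo([*F(-.06,0),.088],98.2)
"
```

```text
clock 59.9 pos [ 0.5924 -0.0229  0.0879] jaw yaw 98.0 tilt [-0.022  0.05  -0.999] grip -0.003 F [-12.9   2.1  27.8]
turn rad -0.003 (or +3.139) shift now [-0.0004 -0.0014 -0.0055] shift after turn [-0.0001 -0.0014 -0.0055] q7 2.15
```

play_rows:
  increments: "-0.015 0 0 0;-0.02 0 0 0;-0.02 0 0 0;-0.02 0 0 0;0 0 0 0.15;0 0 0 0.15;0 0 0 0.15;0 0 0 0.15;0 0 0 0.15;0 0 0 0.15;0 0 0 0.15;0 0 0 0.15;0 0 0 0.15;0 0 0 0.15;0 0 0 0.15;0 0 0 0.15;0 0 0 0.083;0 0 0 0"

```text
clock: 61.7
position: [0.5988, -0.0276, 0.1704]
ee_rot: [0.082, 0.71, -0.049, 0.697]
ft_force: [-0.0, -0.5, -0.9]
grip_width: 0.003
```

```bash
python3 -c "
from h import *
togo([*F(-.02,-.1705),.13],-9.8)
t=camera('top');s=camera('side')
cv2.imwrite('pics/top30.png',t['img'])
crop(s['img'],290,110,130,150,5,'pics/s30.png');crop(t['img'],350,120,90,80,8,'pics/t30.png')
print(np.round(get_obs()['joint_pos'],3))
"
```

```text
clock 61.7 pos [ 0.5988 -0.0276  0.1704] jaw yaw -10.6 tilt [-0.014  0.047 -0.999] grip 0.003 F [-0.  -0.5 -0.9]
turn rad -0.014 (or +3.128) shift now [ 0.0318 -0.1513  0.0897] shift after turn [ 0.0404 -0.1509  0.0867] q7 0.35
[-0.902  0.701  1.314  1.653 -0.729  1.379  0.351]
```

View pics/s30.png

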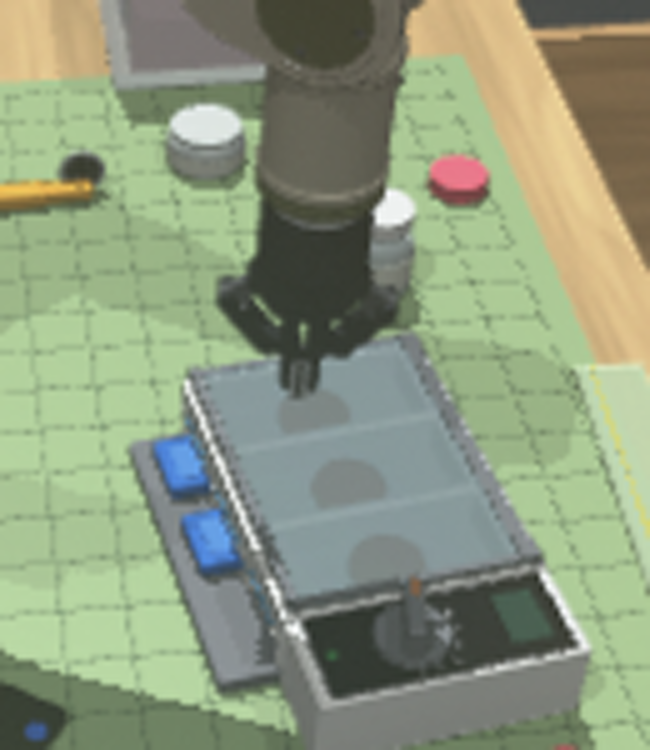

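View pics/t30.png

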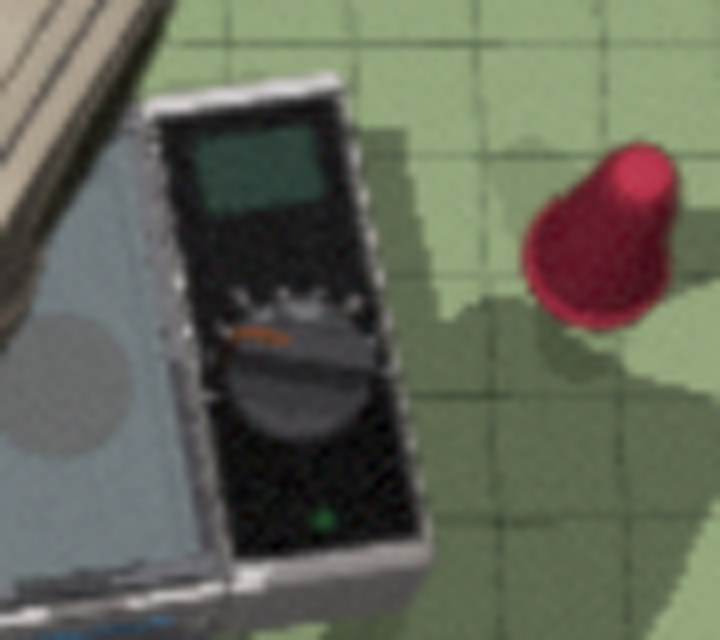

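```bash
python3 -c "
from h import *
t=camera('top')
T=lambda U,V:((U+.5)/8-.5+350,(V+.5)/8-.5+120)
print(plane(t,T(300,370),.077),F(-.02,-.1705))
for p in ((235,333),(290,340)): print(plane(t,T(*p),.107))
print(proj(t,[*F(-.02,-.1705),.107]),proj(t,[*F(-.02,-.1705),.077]))
a=F(-.02,-.1705)
for q in (0,.4189,.8378):
    th=1.676-q+YAW; print(q,[ (np.array(proj(t,[a[0]+r*np.cos(th),a[1]+r*np.sin(th),.107]))-[350,120]+.5)*8-.5 for r in (0.0,.026)])
"
```

```text
[ 0.65397198 -0.19162888  0.077     ] [ 0.65852271 -0.19110943]
[ 0.65808154 -0.16440315  0.107     ]
[ 0.65533207 -0.18443823  0.107     ]
[388.06169294 161.02099035] [386.84407959 164.36273577]
0 [array([307.99354355, 331.66792282]), array([239.5298981 , 348.44544628])]
0.4189 [array([307.99354355, 331.66792282]), array([237.62314343, 320.40058216])]
0.8378 [array([307.99354355, 331.66792282]), array([247.86314777, 294.38973744])]
```

play_rows:
  increments: "0 -0.02 0.008 -0.014;0 -0.02 0.008 0;0 -0.02 0.008 0;0 -0.02 0.008 0;0 -0.02 0.008 0;0 -0.02 0.008 0;0 -0.018 0.008 0;0 -0.014 0.008 0;0 0 0 0"
  hand: 0
  squeeze: 40

```text
clock: 62.75
position: [0.6398, -0.1921, 0.1615]
ee_rot: [0.067, 0.711, -0.034, 0.699]
ft_force: [0.4, 0.6, -0.3]
grip_width: 0.501
```

```bash
python3 -c "
from h import *
togo([.6545,-.191,.092],-9.8)
print(np.round(get_obs()['joint_pos'],3))
"
```

```text
clock 62.8 pos [ 0.6398 -0.1921  0.1615] jaw yaw -8.1 tilt [-0.014  0.047 -0.999] grip 0.501 F [ 0.4  0.6 -0.3]
turn rad 0.029 (or -3.112) shift now [0.0693 0.     0.0158] shift after turn [0.0695 0.0036 0.0143] q7 0.59
[-0.477  0.797  1.18   1.45  -0.764  1.426  0.591]
```

play_rows:
  increments: "0.01 0.002 0.007 0.029;0.012 0.001 0.007 0;0.012 0 0 0;0.008 0 0 0;0 0 0 0"

```text
clock: 63.25
position: [0.6549, -0.1849, 0.1142]
ee_rot: [0.076, 0.711, -0.042, 0.697]
ft_force: [-0.4, -0.2, -0.0]
grip_width: 0.5
```

```bash
python3 -c "
from h import *
togo([.6545,-.191,.092],-9.8)
print(np.round(get_obs()['joint_pos'],3))
t=camera('top');s=camera('side')
crop(s['img'],330,170,80,80,8,'pics/s31.png');crop(t['img'],350,120,90,80,8,'pics/t31.png')
"
```

```text
clock 63.2 pos [ 0.6549 -0.1849  0.1142] jaw yaw -9.6 tilt [-0.016  0.049 -0.999] grip 0.500 F [-0.4 -0.2 -0. ]
turn rad 0.004 (or -3.138) shift now [ 0.0218 -0.0071  0.0012] shift after turn [ 0.0222 -0.0061  0.0007] q7 0.57
[-0.459  0.86   1.135  1.455 -0.813  1.372  0.568]
```

View pics/s31.png

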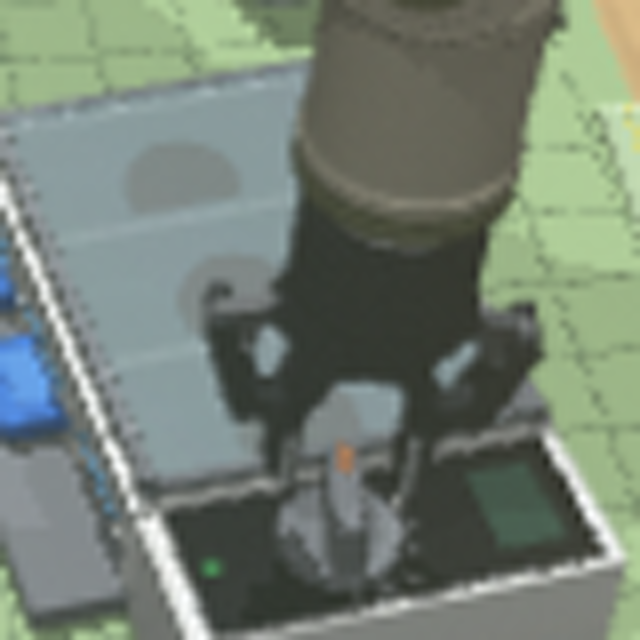

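View pics/t31.png

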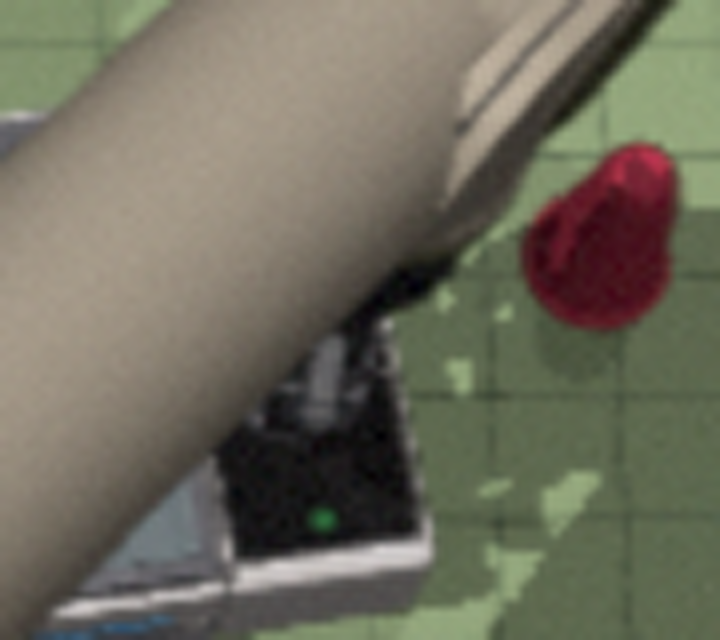

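play_rows:
  increments: "0.007 -0.003 0 0.004;0.007 -0.003 0 0;0.006 -0.001 0 0;0.001 0 0 0;0 0 0 0"

```text
clock: 63.85
position: [0.6536, -0.1925, 0.0938]
ee_rot: [0.078, 0.71, -0.044, 0.698]
ft_force: [0.5, 0.0, 0.4]
grip_width: 0.504
```

play_rows:
  increments: "0 0 0 0;0 0 0 0;0 0 0 0;0 0 0 0;0 0 0 0"
  hand: 1

```text
clock: 64.35
position: [0.6555, -0.193, 0.0944]
ee_rot: [0.077, 0.709, -0.045, 0.7]
ft_force: [0.3, -0.7, -0.4]
grip_width: 0.152
```

```bash
python3 -c "
from h import *
togo([.6545,-.191,.092],-9.8)
print(np.round(get_obs()['joint_pos'],3))
"
```

```text
clock 64.3 pos [ 0.6555 -0.193   0.0944] jaw yaw -9.9 tilt [-0.009  0.046 -0.999] grip 0.152 F [ 0.3 -0.7 -0.4]
turn rad -0.001 (or +3.141) shift now [ 0.0025  0.0017 -0.0013] shift after turn [ 0.0024  0.0018 -0.0014] q7 0.58
[-0.444  0.878  1.12   1.469 -0.831  1.336  0.585]
```

play_rows:
  increments: "0 0 0 0.1;0 0 0 0.12;0 0 0 0.12;0 0 0 0.12;0 0 0 0.12;0 0 0 0.12"

```text
clock: 64.95
position: [0.6539, -0.1919, 0.0945]
ee_rot: [0.321, 0.648, -0.292, 0.626]
ft_force: [-2.6, 1.6, 0.4]
grip_width: 0.152
```

```bash
python3 -c "
from h import *
togo([.6555,-.192,.094],-129.8)
print(np.round(get_obs()['joint_pos'],3),get_obs()['torque'])
"
```

```text
clock 65.0 pos [ 0.6539 -0.1919  0.0945] jaw yaw -51.4 tilt [-0.011  0.05  -0.999] grip 0.152 F [-2.6  1.6  0.4]
turn rad 1.369 (or -1.773) shift now [0.0005 0.0012 0.0011] shift after turn [ 0.0005  0.0013 -0.001 ] q7 -0.08
[-0.483  0.96   1.235  1.473 -0.94   1.4   -0.081] [ 0.02443776 -0.27139523  0.04762935]
```

play_rows:
  increments: "0 0 0 0.1;0 0 0 0.1;0 0 0 0.08"

```text
clock: 65.25
position: [0.6532, -0.1913, 0.0945]
ee_rot: [0.409, 0.599, -0.384, 0.571]
ft_force: [-1.5, 1.0, -1.8]
grip_width: 0.149
```

```bash
python3 -c "
from h import *
togo([.6555,-.192,.094],-81.8)
print(np.round(get_obs()['joint_pos'],3),get_obs()['torque'])
"
```

```text
clock 65.2 pos [ 0.6532 -0.1913  0.0945] jaw yaw -68.2 tilt [-0.013  0.051 -0.999] grip 0.149 F [-1.5  1.  -1.8]
turn rad 0.238 (or -2.904) shift now [0.0004 0.0018 0.0015] shift after turn [0.0005 0.0021 0.0011] q7 -0.36
[-0.491  0.984  1.265  1.474 -0.969  1.419 -0.36 ] [-0.30363154 -0.35643081  0.08131424]
```

play_rows:
  increments: "0 0 0 0.1;0 0 0 0.1;0 0 0 0.04"

```text
clock: 65.55
position: [0.6528, -0.1904, 0.0945]
ee_rot: [0.477, 0.547, -0.456, 0.515]
ft_force: [-1.3, 0.8, -1.0]
grip_width: 0.154
```

```bash
python3 -c "
from h import *
togo([.6555,-.192,.094],-81.8)
print(np.round(get_obs()['joint_pos'],3),get_obs()['torque'])
"
```

```text
clock 65.5 pos [ 0.6528 -0.1904  0.0945] jaw yaw -82.6 tilt [-0.014  0.052 -0.999] grip 0.154 F [-1.3  0.8 -1. ]
turn rad -0.013 (or +3.128) shift now [0.0004 0.0025 0.0019] shift after turn [0.0005 0.0025 0.002 ] q7 -0.60
[-0.497  0.997  1.282  1.475 -0.985  1.431 -0.604] [-0.441763   -0.34866986  0.20534732]
```

play_rows:
  increments: "0 0 0 0.1;0 0 0 0.1;0 0 0 0.1"

```text
clock: 65.85
position: [0.6526, -0.1893, 0.0946]
ee_rot: [0.55, 0.471, -0.535, 0.435]
ft_force: [-0.6, 1.3, -0.8]
grip_width: 0.154
```

```bash
python3 -c "
from h import *
togo([.6555,-.192,.094],-129.8)
print(np.round(get_obs()['joint_pos'],3),get_obs()['torque'])
"
```

```text
clock 65.8 pos [ 0.6526 -0.1893  0.0946] jaw yaw -100.3 tilt [-0.016  0.053 -0.998] grip 0.154 F [-0.6  1.3 -0.8]
turn rad 0.515 (or -2.627) shift now [0.0004 0.0033 0.0022] shift after turn [0.0006 0.0039 0.0002] q7 -0.91
[-0.501  1.009  1.296  1.475 -0.999  1.442 -0.907] [-0.41481607  0.05090321  0.01275725]
```

play_rows:
  increments: "0 0.001 0 0.1;0 0.001 0 0.1;0 0 0 0.1"

```text
clock: 66.15
position: [0.6529, -0.1882, 0.0945]
ee_rot: [0.61, 0.384, -0.602, 0.343]
ft_force: [3.2, 0.1, -1.6]
grip_width: 0.157
```

```bash
python3 -c "
from h import *
togo([.6555,-.192,.094],-129.8)
print(np.round(get_obs()['joint_pos'],3),get_obs()['torque'])
"
```

```text
clock 66.2 pos [ 0.6529 -0.1882  0.0945] jaw yaw -118.2 tilt [-0.02   0.056 -0.998] grip 0.157 F [ 3.2  0.1 -1.6]
turn rad 0.203 (or -2.938) shift now [0.0003 0.0041 0.0021] shift after turn [0.0005 0.0044 0.0012] q7 -1.22
[-0.501  1.019  1.304  1.47  -1.008  1.455 -1.217] [-0.65317968 -0.62117486  0.01919417]
```

play_rows:
  increments: "0 0 0 0.1;0 0 0 0.1;0 0 0 0"

```text
clock: 66.45
position: [0.6534, -0.1875, 0.0946]
ee_rot: [0.642, 0.319, -0.639, 0.278]
ft_force: [-0.2, -0.3, -2.6]
grip_width: 0.151
```

```bash
python3 -c "
from h import *
togo([.6555,-.192,.094],-129.8)
print(np.round(get_obs()['joint_pos'],3),get_obs()['torque'])
"
```

```text
clock 66.5 pos [ 0.6534 -0.1875  0.0946] jaw yaw -130.1 tilt [-0.021  0.055 -0.998] grip 0.151 F [-0.2 -0.3 -2.6]
turn rad -0.005 (or +3.136) shift now [0.0003 0.0046 0.0021] shift after turn [0.0006 0.0046 0.0021] q7 -1.43
[-0.503  1.024  1.309  1.469 -1.013  1.458 -1.425] [-0.80708323 -0.10154793  0.04614204]
```

play_rows:
  increments: "0 0 0 0;0 0 0 0;0 0 0 0"
  hand: 0.1

```text
clock: 66.75
position: [0.6533, -0.1872, 0.0949]
ee_rot: [0.642, 0.322, -0.638, 0.279]
ft_force: [-0.1, 0.4, 0.6]
grip_width: 0.449
```

play_rows:
  increments: "-0.012 0 0 0;-0.012 0.003 -0.003 0;-0.012 0.006 -0.005 0"

```text
clock: 67.05
position: [0.6656, -0.1888, 0.1325]
ee_rot: [0.641, 0.322, -0.638, 0.279]
ft_force: [-0.1, 0.7, -1.1]
grip_width: 0.452
```

```bash
python3 -c "
from h import *
togo([.6555,-.192,.094],-129.8)
print(np.round(get_obs()['joint_pos'],3),get_obs()['torque'])
"
```

```text
clock 67.0 pos [ 0.6656 -0.1888  0.1325] jaw yaw -129.7 tilt [-0.022  0.057 -0.998] grip 0.452 F [-0.1  0.7 -1.1]
turn rad 0.002 (or -3.139) shift now [ 0.0385 -0.0037  0.01  ] shift after turn [ 0.0385 -0.0057  0.0089] q7 -1.46
[-0.478  0.989  1.31   1.395 -0.972  1.511 -1.459] [-0.08596089 -0.0194657  -0.04310057]
```

play_rows:
  increments: "-0.01 0 0 -0.15;-0.01 0 0 -0.15;-0.01 0 0 -0.15;-0.01 0 0 -0.15;-0.01 0 0 -0.15;-0.01 0 0 -0.15;-0.01 0 0 -0.15;-0.01 0 0 -0.15"

```text
clock: 67.85
position: [0.6704, -0.1964, 0.2281]
ee_rot: [0.37, 0.624, -0.343, 0.597]
ft_force: [0.6, 0.5, -0.2]
grip_width: 0.445
```

```bash
python3 -c "
from h import *
togo([.52,.25,.25],-60)
print(np.round(get_obs()['joint_pos'],3))
t=camera('top');s=camera('side')
crop(s['img'],330,170,80,80,8,'pics/s32.png');crop(t['img'],350,120,90,80,8,'pics/t32.png')
"
```

```text
clock 67.8 pos [ 0.6704 -0.1964  0.2281] jaw yaw -60.5 tilt [-0.013  0.051 -0.999] grip 0.445 F [ 0.6  0.5 -0.2]
turn rad -0.009 (or +3.133) shift now [ 0.0028  0.0888 -0.4631] shift after turn [-0.0219  0.093  -0.4618] q7 -0.39
[-0.403  0.789  1.166  1.265 -0.744  1.558 -0.386]
```

View pics/s32.png

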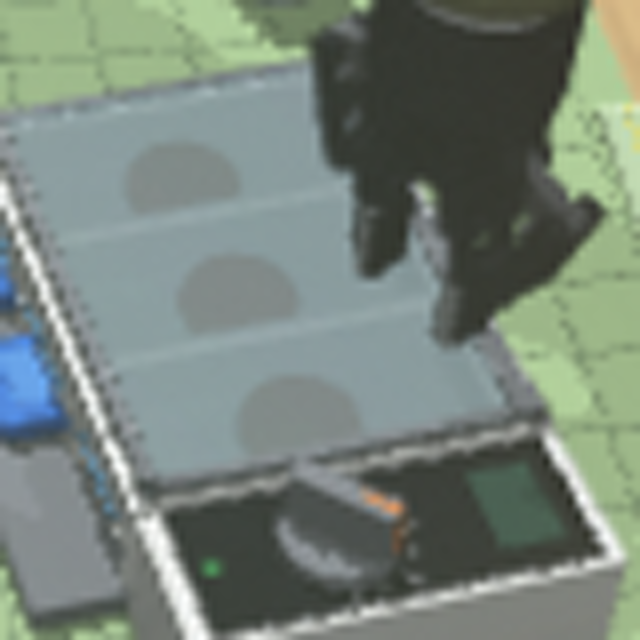

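View pics/t32.png

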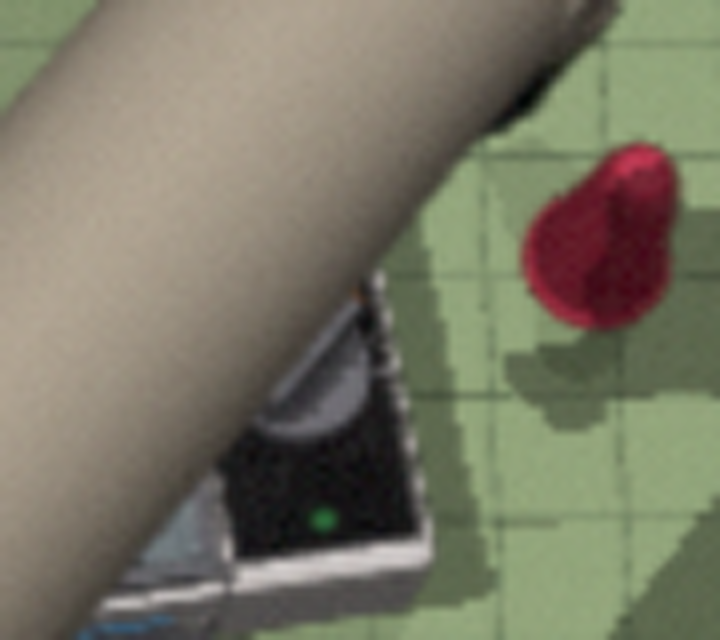

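play_rows:
  increments: "0 0.008 -0.035 0;0 0.008 -0.035 0;0 0.008 -0.035 0;0 0.008 -0.035 0;0 0.008 -0.035 0;0 0.008 -0.035 0;0 0.008 -0.035 0;0 0.008 -0.035 0;0 0.008 -0.035 0;0 0.008 -0.035 0;0 0 0 0;0 0 0 0"

```text
clock: 69.15
position: [0.5738, 0.1606, 0.2494]
ee_rot: [0.391, 0.61, -0.363, 0.585]
ft_force: [0.8, -0.8, 0.9]
grip_width: 0.452
```

```bash
python3 -c "
from h import *
togo([.52,.25,.25],-60)
print(np.round(get_obs()['joint_pos'],3))
t=camera('top');s=camera('side')
cv2.imwrite('pics/top33.png',t['img']);cv2.imwrite('pics/side33.png',s['img'])
crop(s['img'],300,150,120,100,6,'pics/s33.png');crop(t['img'],350,120,90,80,8,'pics/t33.png')
T=lambda U,V:((U+.5)/8-.5+350,(V+.5)/8-.5+120)
a=np.array([.655,-.191])
for q in (2.094,2.513,2.932):
    th=1.676-q+YAW; print(q,[ (np.array(proj(t,[a[0]+r*np.cos(th),a[1]+r*np.sin(th),.107]))-[350,120]+.5)*8-.5 for r in (-.026,.026)])
"
```

```text
clock 69.2 pos [0.5738 0.1606 0.2494] jaw yaw -64.5 tilt [-0.009  0.052 -0.999] grip 0.452 F [ 0.8 -0.8  0.9]
turn rad -0.078 (or +3.063) shift now [ 0.0045 -0.0101 -0.1038] shift after turn [-0.0006 -0.0019 -0.1043] q7 -1.02
[-1.244  0.537  1.299  1.58  -0.573  1.439 -1.023]
2.094 [array([290.62856834, 406.13984177]), array([325.19671378, 275.99635107])]
2.513 [array([263.96822602, 393.02803319]), array([351.72371679, 288.92242336])]
2.932 [array([244.99284974, 370.8964183 ]), array([370.7527214, 310.8393889])]
```

View pics/t33.png

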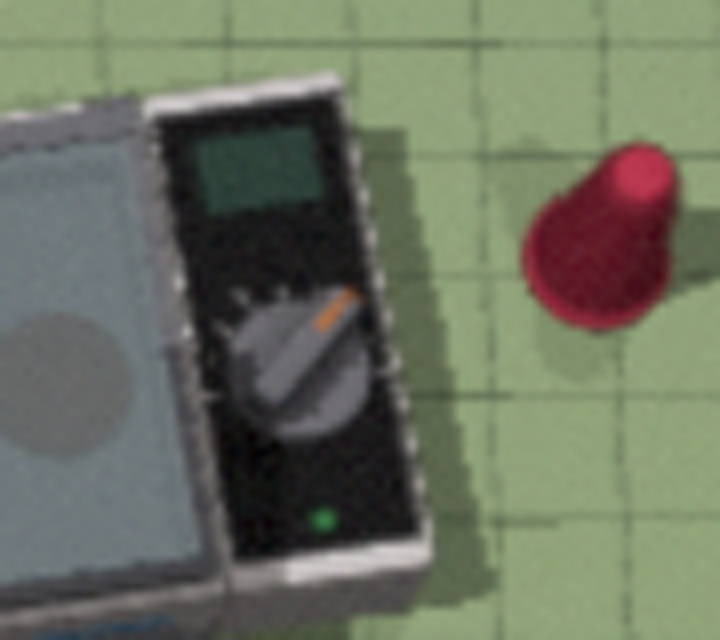

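View pics/top33.png

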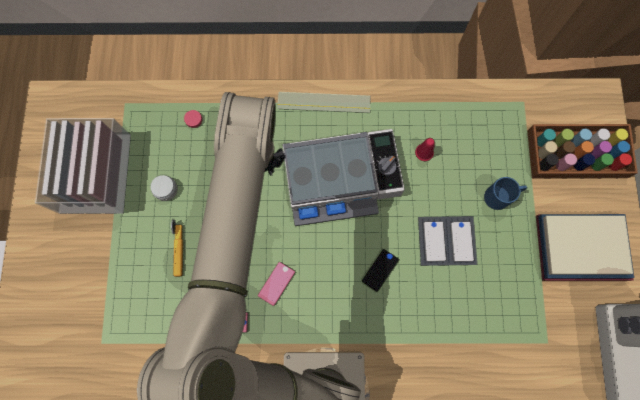

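View pics/s33.png

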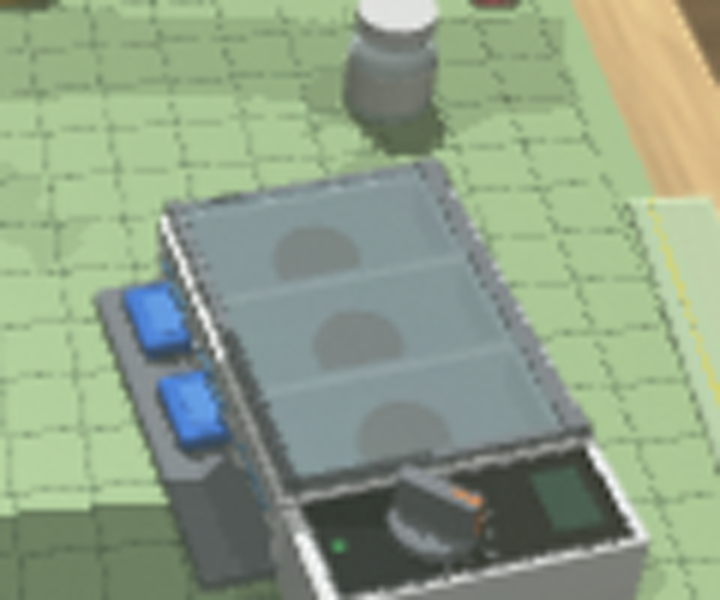

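```bash
python3 -c "
from workcell import workorder,get_obs
print(get_obs()['clock'],workorder.hand_in())
"
```

```text
the job is handed in; nothing more can be done
69.25 None
```

The feeder is set for the night, and I handed the job in at 69 s of the 210 s allowed. No verdict came back.

- **Old packs:** the two white packs that were there (slots 1 and 2) lie side by side on the draining mat, both well inside its edges.
- **Fresh packs:** only two blue packs were on the table. One had been knocked a few centimetres aside; I measured it again before gripping it. They are in slots 1 and 2. A push of about 20 N with the closed fingertips moved neither pack any further, and what shows of each matches where the white packs sat.
- **Lid:** shut before the timer was touched. It stopped with the fingertip at 80 mm, its stated shut height.
- **Timer:** turned 120° clockwise from the first click. In the last picture the pointer lies along the direction calculated for the sixth click, about 2.51 rad.
- **Left alone:** I went nowhere near the pink and black look-alikes or the sewing things. The last pictures show nothing out of place where the view is clear, but the arm hid part of one pink pack.

**Readings that disagreed:**
- My first camera estimate of the feeder was about 3 mm too far along x. The pack contacts and the dial grip showed this, and I corrected the dial position for it.
- The tool tilted 2–5° during the run, and joint 3 came within about 0.03 rad of its limit. No joint reading I took was out of range.
- The highest wrist force in the readings was about 33 N; they were taken at the end of each move, not continuously.

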